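# Open the sloped pantry bin and restock it

## Robot

A 6-joint arm with a two-finger parallel gripper is mounted at the origin on the work surface. World frame = base frame: x ahead of the robot, y to its left, z up, the work surface at z = 0. Lengths are in m, angles in rad, forces in N, time in s.
With the tool pointing down it reaches from about 0.375 to 0.9 m from the base axis. Payload 3.1 kg.
Tool frame: the origin (TCP) lies midway between the tips of the shut fingers; the grasp point (between the pads) lies 19 mm behind it; z points along the fingers, y is the direction in which the jaws open and shut (so a half turn about z gives the same grasp; the last joint's range is limited). The gripper opens to 87 mm and grips with 3 to 60 N. Pads are 19 mm wide; open, the fingers measure 117 mm over their backs; the gripper's body (75 mm by 190 mm) begins 51 mm behind the grasp point.
Start: joints at [1.099, 0.527, 1.433, -0, 1.181, -0.178], TCP at [0.181, 0.598, 0.223] pointing down, gripper open.
Joint ranges: [-3.08, 3.08], [-0.75, 2.2], [0.22, 2.44], [-1.43, 4.57], [0, 2.65], [-2.85, 2.85]. Speed limits (rad/s): [2.79, 2.79, 3.14, 3.14, 3.14, 3.14].

## Interface

Orientations are given as [roll, pitch, yaw] about the fixed x, y, z axes, in that order (R = Rz(yaw) Ry(pitch) Rx(roll)).
In Python, from workcell import readout, eyes, r gives the robot as it stands.
- The arm moves only by the tool jog_arm, never from a script. Its argument "motion" is a list of rows, each a list of 2 entries, a list of its own where there are three numbers: the shift along the tool's x, y, z as a fraction of full scale, then the turn, a rotation vector about the tool's x, y, z as a fraction of full scale. A call has exactly 5 rows; each row is the pose to reach, as a shift and turn from the pose commanded when the call began, along the tool's axes at that moment, turning the shorter way round; what a row does not reach only later rows make up. Full scale, the value 1, is 1000 mm for a shift and 180 degrees for a turn. A row lasts 1/10 s, in which the tool goes at most 50 mm and 8.59 degrees, less where a joint would pass 70% of its speed; a pose out of reach is approached as far as the arm can. A call with a number of a shift or a turn outside -1 to 1 is refused whole. A call with a gripper value outside its range is refused whole. "grip" is the closure, from -1 (fully open) to 1 (shut), set as the call begins (left out, the last holds). The fingers move at their own pace and stop on an object; "squeeze" is the grip in N (left out, the last holds). Time passes only in rows, so rows that repeat a pose let the fingers close, or fill a call up. It gives the time, the measured TCP pose, the force and the opening at its end, in the units of the state.
- readout.get_obs(): the state, without advancing time (a new reading comes with each control period).
- eyes.snapshot(name): name is "scene" or "top" or "wrist"; returns a dict with "img" (480x640x3 uint8, blue, green, red), "K" (3x3 intrinsics, pixels), "k1" (the pictures are not rectified: a ray, as slopes to the right and down, at radius r is drawn at 1 + k1 r^2 times it, then the intrinsics apply), "extrinsics" (4x4, takes a point from world to camera coordinates). Camera axes: x right, y up, looking along -z (the intrinsics and any distortion apply to the point x, -y, -z); pixel columns grow to the right and rows downward; lengths in m; the calibration is good to about 2 mm. A picture is of the moment at which its call begins. There is no depth.
- r.hand_in(): hands the job in, once; it reports no verdict.
The state is a dict: "time_s": time; "qpos": joint angles; "joint_vel": joint speeds; "effort": joint torques, N m; "tool_pos": TCP position; "eef_rot": TCP orientation; "force": force on the tool from outside, world axes, zero at the start; "moment": the same for the moment, N m; "width": finger opening in m.
Only numpy, scipy, OpenCV 4.12 (cv2) and the standard library are available. Lean on these libraries where they do the work, as an engineer would, in place of code of your own. Each camera call takes 0.05 s, during which the arm holds its last target.

## Task

Open the sloped white pantry bin: raise its blue lid's front edge clear of the lip, slide the lid towards the bin's low end until it is out of the rails, and lay it flat, handle up, square in the middle of the cork mat. Then lay the green carton flat on one of its broad faces on the floor of the open bin. Drop neither of them, and leave the orange carton, the jars, the bottle and the can where they stand.

Things in the scene. Friction and masses are not known exactly. Their poses are not given: they have to be found in the camera images.
- bin: White open-topped bin on a wooden stand, fixed to the table at a different place and yaw each time. Origin: on the table under the middle of the box's floor; z up; x level, from its low front end to its high rear. The box is tilted 25 deg: see bin_frame. In plan it covers x -100 to +80, y +-82 mm; its highest edge (rear) is 160 mm up.
- bin_frame (a point): Frame of the tilted box. Origin: middle of its inner floor, 60 mm above the table; x: up the slope (25 deg) to the rear; y: across; z: square to the floor, leaning to the low front. In it (mm): inside x +-75, y +-66; side ledges that carry the lid at z 50, |y| 66 to 76; side guides |y| 76 to 82, top z 62; rear wall x 75 to 81, top z 72.
- bin_lip (a point): Middle of the top of the bin's front lip: x -78, z 57 mm in bin_frame (axes alike). The lip is 6 mm thick and stands 7 mm above the ledges, in front of the closed lid's front edge, so the lid must rise more than 7 mm before it can slide out to -x.
- bin_rails (a point): Point midway between the front ends of the two blue rails, level with their undersides: x 35, z 68 mm in bin_frame (axes alike). The rails overhang only the lid's rear part: x 35 to 75, |y| 66 to 82, z 68 to 73. Under them the lid can rise 12 mm at most; it is clear of them after 42 mm of slide to -x.
- lid: Loose blue plate 148 (x) x 146 (y) x 6 mm, about 0.22 kg (0.16 to 0.29), with a white grip bar on top. Origin: centre of its underside; z out of its top, x towards its rear edge. At the start it lies in the bin, its axes parallel to bin_frame's, underside at z 50 there.
- lid_handle (a point): Point on the lid's grip bar to take it by: the bar runs along the lid's y, is 70 mm long, 14 mm thick (along the lid's x) and stands 34 mm high on the lid's top face. The point lies 20 mm in front (-x) of the lid's centre, 20 mm above its top face, 26 mm above its underside, 14 mm below the bar's top. Axes as the lid's.
- mat: Cork mat 190 x 190 x 6 mm, fixed flat on the table at a different place and yaw each time. Origin: centre of its underside; z up; x and y along its sides.
- carton: Loose green carton with a white band, 50 (x) x 115 (y) x 44 mm (z), 0.2 to 0.4 kg, rigid, lying on a broad face. Origin: centre of its underside.
- carton_center (a point): The centre of the green carton, 22 mm above its underside; axes as the carton's.
- other_carton: Orange carton of the same size as the green one, loose, a bystander. Origin: centre of its underside.
- jar_a: Low amber jar with a red cap, radius 28, height 62 mm, loose bystander. Origin: centre of its underside.
- jar_b: Low clear jar with a steel cap, radius 27, height 58 mm, loose bystander. Origin: centre of its underside.
- tall_jar: Amber jar with a black cap, radius 36, height 150 mm, loose bystander behind the bin. Origin: centre of its underside.
- bottle: Green bottle, radius 32, height 210 mm, loose bystander behind the mat. Origin: centre of its underside.
- can: Low steel tin can, radius 40, height 60 mm, loose bystander. Origin: centre of its underside.
Not all that is in view belongs to the job. There is more than one size of the lid; the job needs the largest.

How it is judged:
By the outcome, as a careful person would: the job done as asked, in the order asked, and still so for the second after the job is handed in, with the robot touching nothing.
It also fails if it takes over 67 s, if anything falls off the work surface, if the arm or the gripper's body presses on something with over 40 N, if the wrist force passes 120 N, or if a joint passes its speed limit or range.

## Working session

There is one attempt and no reset: what is moved stays moved. The work goes in short steps, Python scripts to look and compute and a tool call to move; the robot and the scene stay as the last step left them, time stands still between calls to the robot, and variables do not carry over. Pictures are saved under pics/ and viewed, and the job is handed in when it is done.

Besides the shell and the picture viewer there is one more tool, called after ">>>" as name([rows], argument=value, ...), one row to a line, values as JSON. jog_arm: Moves the arm, as the interface text tells. Shift numbers are shares of 1000 mm and turn numbers shares of 180 degrees, none past 1 either way. Its arguments: {"type":"object","properties":{"motion":{"type":"array","items":{"type":"array"}},"grip":{"type":"number"},"squeeze":{"type":"number"}},"required":["motion"]}

```bash
ls; mkdir -p pics; python3 - <<'E'
from workcell import readout, eyes, r
import cv2
o=readout.get_obs(); print({k:o[k] for k in('time_s','tool_pos','eef_rot','width','force')})
for n in('scene','top','wrist'):
    s=eyes.snapshot(n); cv2.imwrite(f'pics/a_{n}.png',s['img']); print(n,s['K'].tolist() if hasattr(s['K'],'tolist') else s['K'],s['k1'],s['extrinsics'])
    import pickle; pickle.dump(s,open(f'a_{n}.pkl','wb'))
E
```

```text
pics
{'time_s': 0.0, 'tool_pos': array([0.18064189, 0.59756828, 0.2215747 ]), 'eef_rot': array([-3.13947010e+00, -3.67584871e-04,  2.84781418e+00]), 'width': 0.08647890280940064, 'force': array([ 0.21298841, -0.06662147, -0.11195903])}
scene [[447.5654945010544, 0.0, 314.4183841285136], [0.0, 447.5654945010544, 241.8602571770537], [0.0, 0.0, 1.0]] -0.015680371040670216 [[-0.18299475  0.98308681 -0.00729657  0.16588204]
 [-0.66283122 -0.11789329  0.73942947  0.26647416]
 [ 0.72606315  0.1401481   0.67319449 -1.51675735]
 [ 0.          0.          0.          1.        ]]
top [[577.7121132872279, 0.0, 332.4254759429054], [0.0, 577.7121132872279, 233.07377243286766], [0.0, 0.0, 1.0]] -0.11532207638466556 [[-0.02280345 -0.9997017  -0.00874769 -0.04538486]
 [ 0.99059363 -0.02377484  0.13475539 -0.52631596]
 [-0.13492316 -0.00559252  0.99084028 -1.59197618]
 [ 0.          0.          0.          1.        ]]
wrist [[407.6605768611232, 0.0, 318.04373341192064], [0.0, 407.6605768611232, 243.16433485828833], [0.0, 0.0, 1.0]] -0.015423035204184046 [[ 0.28973971  0.95710462 -0.00128486 -0.62432622]
 [-0.91723705  0.27728687 -0.28598634  0.03511308]
 [-0.27336258  0.08404012  0.95823283 -0.38986929]
 [ 0.          0.          0.          1.        ]]
```

View pics/a_scene.png

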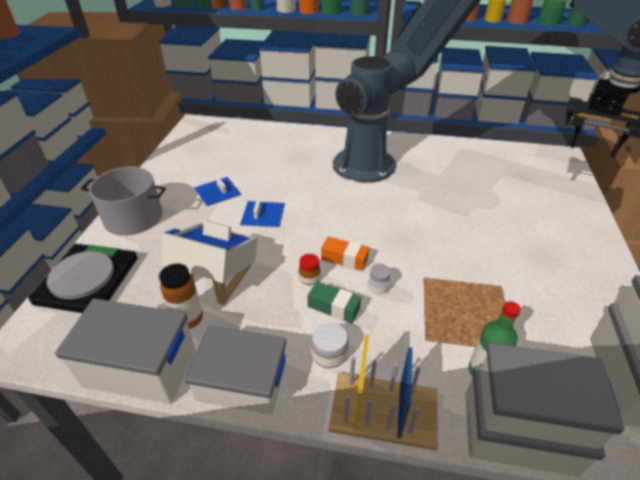

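View pics/a_top.png

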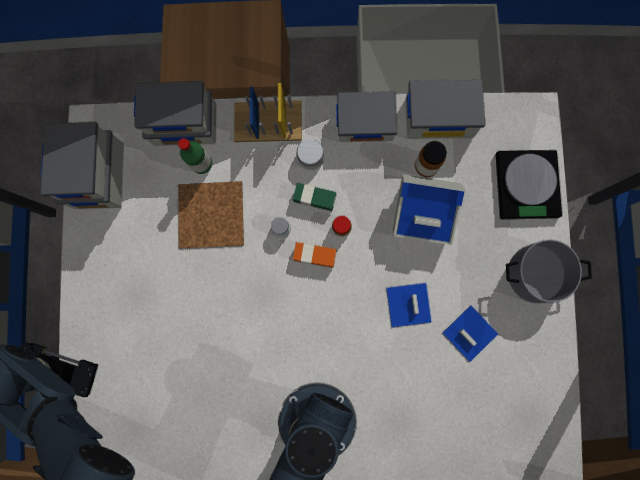

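View pics/a_wrist.png

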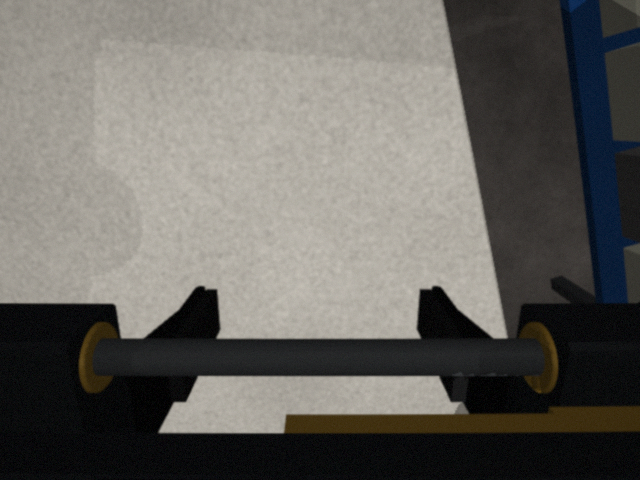

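The top picture has three lids: one in the bin (428,212), and two smaller loose plates at (409,305) and (470,333). The one in the bin is the largest and lies under the rails, so it fits the description. I'll enlarge crops to confirm that and read corner positions.

```bash
python3 - <<'E'
import cv2
t=cv2.imread('pics/a_top.png')
def c(n,x0,y0,w,h,f): 
    cv2.imwrite(n,cv2.resize(t[y0:y0+h,x0:x0+w],None,fx=f,fy=f,interpolation=cv2.INTER_CUBIC))
c('pics/b_bin.png',380,160,100,75,8)
c('pics/b_mat.png',170,170,80,90,6)
c('pics/b_car.png',265,175,100,100,6)
t=cv2.imread('pics/a_scene.png')
c('pics/b_sbin.png',150,210,120,90,6)
E
```

```text
(no output)
```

View pics/b_bin.png

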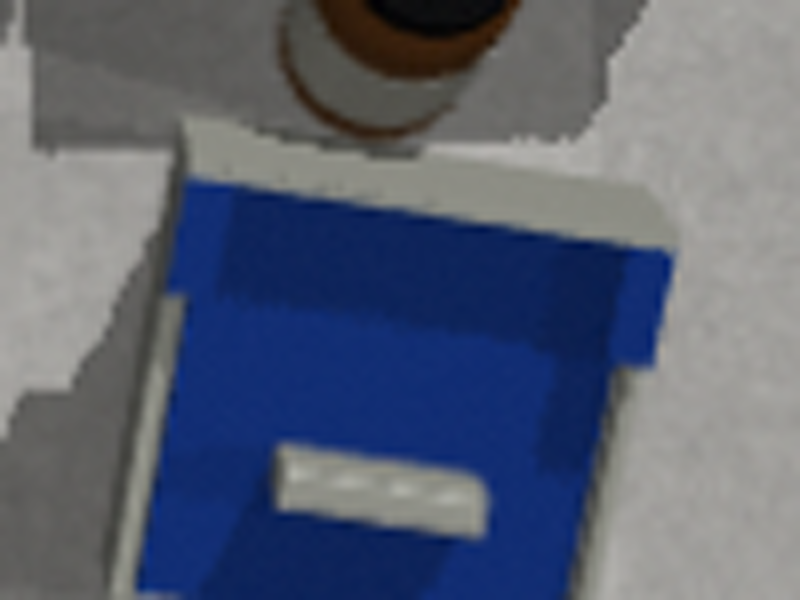

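View pics/b_mat.png

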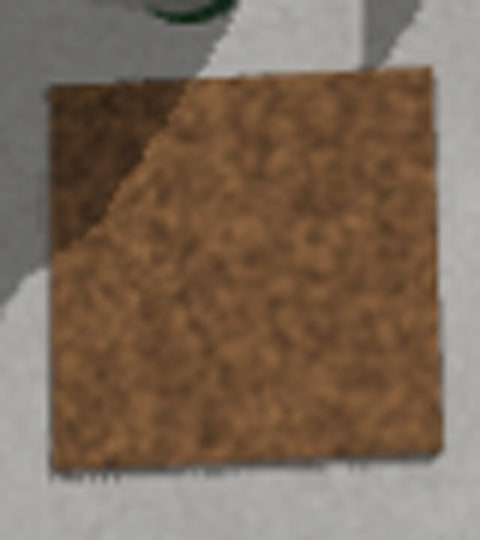

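View pics/b_car.png

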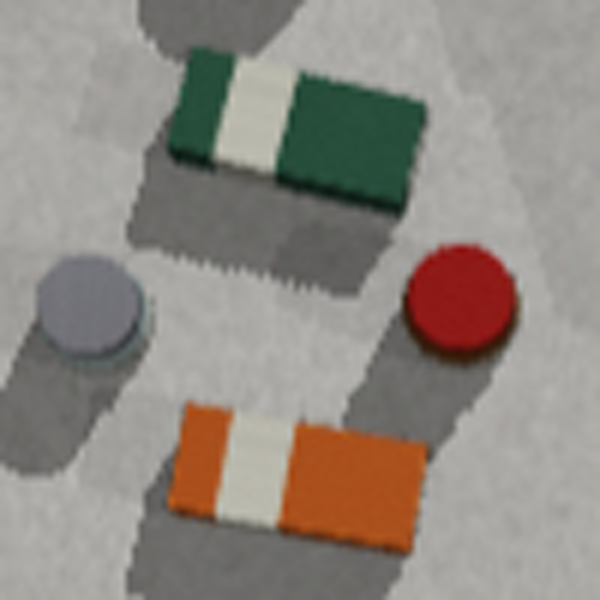

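View pics/b_sbin.png

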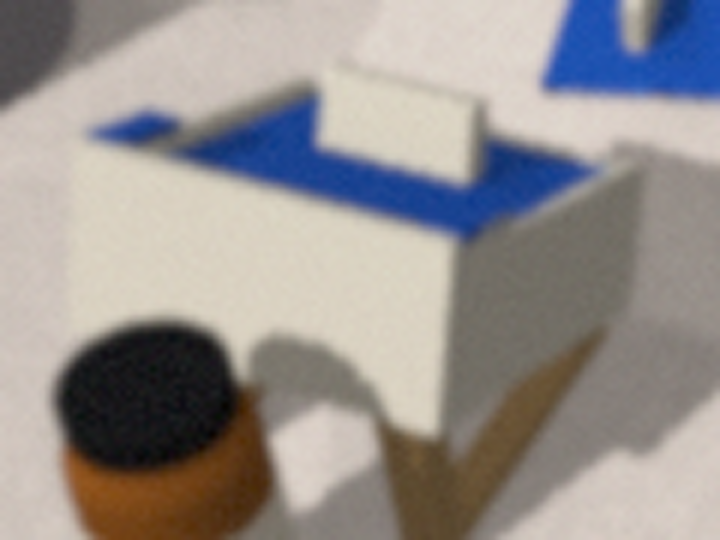

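```bash
python3 - <<'E'
import cv2
t=cv2.imread('pics/a_top.png')
def c(n,x0,y0,w,h,f): 
    cv2.imwrite(n,cv2.resize(t[y0:y0+h,x0:x0+w],None,fx=f,fy=f,interpolation=cv2.INTER_CUBIC))
c('pics/b_bin2.png',385,190,90,65,8)
E
```

```text
(no output)
```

View pics/b_bin2.png

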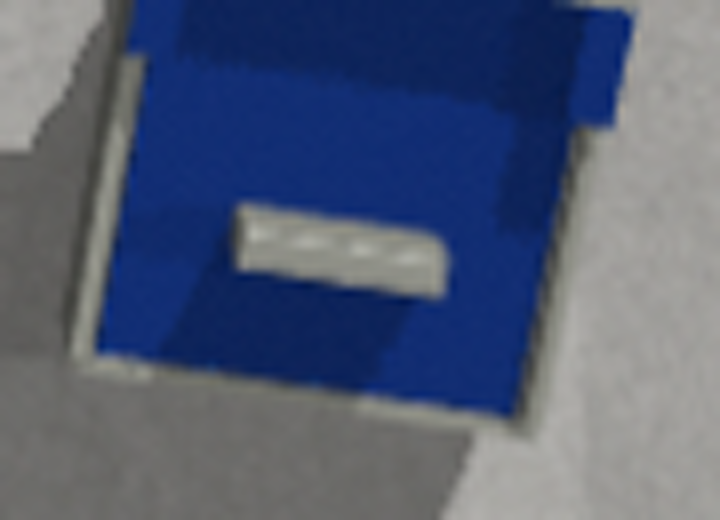

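```bash
cat > h.py <<'E'
import numpy as np, pickle, cv2
from scipy.optimize import least_squares
from scipy.spatial.transform import Rotation as Ro
def proj(s,P):
    P=np.atleast_2d(P); E=np.array(s['extrinsics']); c=P@E[:3,:3].T+E[:3,3]
    u=np.c_[c[:,0]/-c[:,2],-c[:,1]/-c[:,2]]
    u*=1+s['k1']*(u**2).sum(1,keepdims=True)
    K=np.array(s['K']); return u*[K[0,0],K[1,1]]+[K[0,2],K[1,2]]
def unproj(s,px,z):
    K=np.array(s['K']);px=np.atleast_2d(px)
    d=(px-[K[0,2],K[1,2]])/[K[0,0],K[1,1]]; u=d.copy()
    for _ in range(20): u=d/(1+s['k1']*(u**2).sum(1,keepdims=True))
    E=np.array(s['extrinsics']); r=np.c_[u[:,0],-u[:,1],-np.ones(len(u))]@E[:3,:3]; o=-E[:3,:3].T@E[:3,3]
    return o+r*((z-o[2])/r[:,2])[:,None]
T25=np.radians(25)
Rt=Ro.from_euler('y',-25,degrees=True).as_matrix()  # box x -> up slope
def binpts(p,B):  # p=x,y,yaw ; B mm in bin_frame
    R=Ro.from_euler('z',p[2]).as_matrix()@Rt
    return np.array([p[0],p[1],.06])+np.atleast_2d(B)/1000@R.T
def planar(p,B):
    R=Ro.from_euler('z',p[2]).as_matrix()
    return np.array([p[0],p[1],0])+np.atleast_2d(B)/1000@R.T
def up(x0,y0,f,L): return np.array([[x0+(a+.5)/f-.5,y0+(b+.5)/f-.5] for a,b in L])
def fit(fn,obs,p0):
    f=lambda p: np.concatenate([(proj(s,fn(p,B))-px).ravel() for s,px,B in obs])
    r=least_squares(f,p0,loss='soft_l1'); return r.x,f(r.x)
E
cat > m1.py <<'E'
from h import *
top=pickle.load(open('a_top.pkl','rb'));sc=pickle.load(open('a_scene.pkl','rb'))
for s in(top,sc):
    E=s['extrinsics'];print('cam',-E[:3,:3].T@E[:3,3])
ob=[(top,up(380,160,8,[(188,180),(673,255),(653,367)]),[(75,82,73),(75,-82,73),(35,-82,73)]),
 (top,up(385,190,8,[(235,270),(443,297)]),[(-27,35,90),(-27,-35,90)]),
 (top,up(385,190,8,[(85,355),(528,425)]),[(-81,82,57),(-81,-82,57)])]
p,e=fit(binpts,ob,[.7,-.2,-.1]);print('bin top',p,np.degrees(p[2]),e.reshape(-1,2).round(1).tolist())
so=[(sc,up(150,210,6,[(82,133),(460,238)]),[(81,-82,72),(81,82,72)]),
 (sc,up(150,210,6,[(338,63),(485,98),(315,100)]),[(-27,-35,90),(-27,35,90),(-13,-35,90)])]
# print predictions for scene
for nm,B in [('rearwall',[(81,-82,72),(81,82,72)]),('bar',[(-27,-35,90),(-27,35,90),(-13,-35,90),(-13,35,90)]),('rail',[(35,82,73),(75,82,73)])]:
    q=proj(sc,binpts(p,B));print(nm,((q-[150,210]+.5)*6-.5).round().tolist())
m=up(170,170,6,[(50,90),(432,67),(440,455),(52,470)])
p2,e=fit(planar,[(top,m,[(95,95,6),(95,-95,6),(-95,-95,6),(-95,95,6)])],[.7,.3,0]);print('mat',p2,np.degrees(p2[2]),e.round(1).tolist())
g=up(265,175,6,[(192,48),(427,103),(406,204),(168,152)])
print('green corners',unproj(top,g,.044).round(4).tolist())
p3,e=fit(planar,[(top,g,[(25,57.5,44),(25,-57.5,44),(-25,-57.5,44),(-25,57.5,44)])],[.7,0,0]);print('green',p3,np.degrees(p3[2]),e.round(1).tolist())
o=up(265,175,6,[(188,403),(427,445),(412,550),(168,510)])
p4,e=fit(planar,[(top,o,[(25,57.5,44),(25,-57.5,44),(-25,-57.5,44),(-25,57.5,44)])],[.7,0,0]);print('orange',p4,np.degrees(p4[2]),e.round(1).tolist())
E
python3 m1.py
```

```text
cam [ 0.30553584 -0.06678757  1.64792103]
cam [1.30824455 0.08090973 0.8252442 ]
bin top [ 0.59045071 -0.32142456 -0.17887867] -10.248992564941503 [[-0.2, -0.7], [0.4, -0.5], [-0.1, 0.0], [0.1, -0.7], [0.0, -0.1], [-2.4, 1.4], [1.2, 1.8]]
rearwall [[64.0, 133.0], [444.0, 236.0]]
bar [[330.0, 55.0], [481.0, 93.0], [311.0, 62.0], [464.0, 101.0]]
rail [[506.0, 200.0], [452.0, 229.0]]
mat [0.59237646 0.29651747 0.02187452] 1.25331777540772 [-0.3, -0.5, 0.2, 0.1, 0.3, 0.0, -0.2, 0.4]
green corners [[0.6711, 0.0408, 0.044], [0.6418, -0.0698, 0.044], [0.5936, -0.0588, 0.044], [0.6213, 0.0528, 0.044]]
green [ 0.63192806 -0.00878947 -0.24778034] -14.196768008430604 [-0.0, 0.3, 0.3, -0.1, -0.2, 0.0, -0.1, -0.2]
orange [ 0.46606785 -0.00598445 -0.19052144] -10.916074355506458 [-0.3, 0.1, 0.4, -0.1, -0.1, 0.1, -0.1, -0.1]
```

```bash
cat >> h.py <<'E'
def obs():
    from workcell import readout
    return readout.get_obs()
def pose():
    o=obs(); return np.array(o['tool_pos']),Ro.from_euler('xyz',o['eef_rot'])
def down(psi,tilt=0.): # tool-down, tilt: rotate about axis
    return Ro.from_euler('z',psi)*Ro.from_euler('x',np.pi)
def binrot(p): return Ro.from_matrix(Ro.from_euler('z',p[2]).as_matrix()@Rt)
def lidgrip(p): # tool y=+bin x, z=-bin z
    R=binrot(p).as_matrix(); return Ro.from_matrix(np.c_[R[:,1],R[:,0],-R[:,2]])
def go(P,R,start=None):
    p,q=pose() if start is None else start
    d=q.inv().apply(np.array(P)-p); w=(q.inv()*R).as_rotvec()/np.pi
    print('shift',d.round(4).tolist(),'turn',w.round(4).tolist(),'mm',round(np.linalg.norm(d)*1000),'deg',round(np.linalg.norm(w)*180,1))
def camrel(s): 
    p,q=pose();E=np.array(s['extrinsics']);o=-E[:3,:3].T@E[:3,3]
    return q.inv().apply(o-p), q.inv().apply(-E[2,:3])
E
python3 - <<'E'
from h import *
w=pickle.load(open('a_wrist.pkl','rb'));print(camrel(w))
go([.46,.40,.40],down(1.57))
go([.55,.12,.42],down(1.45))
E
```

```text
(array([ 7.76595951e-02,  1.23866306e-04, -1.61013645e-01]), array([-2.86256188e-01,  2.90798611e-04,  9.58153072e-01]))
shift [-0.3245, -0.1087, -0.1781] turn [-0.0005, 0.0003, 0.4067] mm 386 deg 73.2
shift [-0.4918, -0.3506, -0.1978] turn [-0.0005, 0.0003, 0.4449] mm 636 deg 80.1
```

>>> jog_arm([
  [[-0.32, -0.11, -0.18], [0, 0, 0.407]],
  [[-0.32, -0.11, -0.18], [0, 0, 0.407]],
  [[-0.32, -0.11, -0.18], [0, 0, 0.407]],
  [[-0.32, -0.11, -0.18], [0, 0, 0.407]],
  [[-0.32, -0.11, -0.18], [0, 0, 0.407]],
])

```text
time_s: 0.65
tool_pos: [0.3609, 0.4677, 0.3406]
eef_rot: [-3.141, 0.0, 2.092]
force: [0.4, 1.4, 0.1]
width: 0.0873
```

```bash
python3 -c "
from h import *
print(pose()[0],obs()['qpos'],obs()['time_s']);go([.50,.30,.42],down(1.5))"
```

```text
[0.36091862 0.46774144 0.34059376] [7.24567966e-01 3.69920265e-01 1.36446692e+00 5.63228823e-05
 1.40785546e+00 2.03526125e-01] 0.65
shift [-0.2147, 0.0371, -0.0794] turn [-0.0002, 0.0001, 0.1884] mm 232 deg 33.9
```

>>> jog_arm([
  [[-0.21, 0.037, -0.08], [0, 0, 0.19]],
  [[-0.21, 0.037, -0.08], [0, 0, 0.19]],
  [[-0.21, 0.037, -0.08], [0, 0, 0.19]],
  [[-0.21, 0.037, -0.08], [0, 0, 0.19]],
  [[-0.21, 0.037, -0.08], [0, 0, 0.19]],
])

```text
time_s: 1.15
tool_pos: [0.5, 0.3034, 0.4213]
eef_rot: [3.139, 0.0, 1.495]
force: [0.1, 0.1, -0.6]
width: 0.0871
```

```bash
cat > snap.py <<'E'
import sys
from h import *
from workcell import eyes
n,c=sys.argv[1:3]
s=eyes.snapshot(c); cv2.imwrite(f'pics/{n}.png',s['img']); pickle.dump(s,open(f'{n}.pkl','wb'))
o=obs(); print(o['time_s'],o['tool_pos'],o['eef_rot'],o['force'],o['width'],abs(np.array(o['joint_vel'])).max())
E
python3 snap.py c_w wrist; python3 -c "
from h import *
go([.56,.03,.42],down(1.4))"
```

```text
1.2 [0.50278059 0.30126761 0.42231344] [3.13487545e+00 1.49884792e-03 1.49455926e+00] [ 1.96167164 -0.75804328  0.4058534 ] 0.08735190091278115 0.06580666983581415
shift [-0.2661, 0.0777, 0.0032] turn [0.0022, 0.0004, 0.0301] mm 277 deg 5.4
```

View pics/c_w.png

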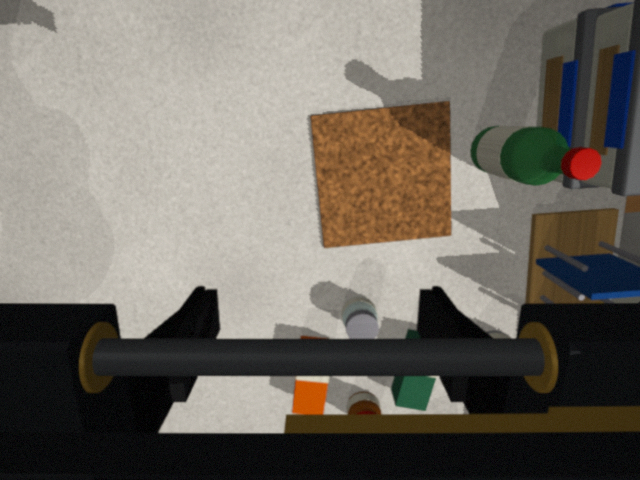

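The mat is fully visible, with corners near (311,115), (449,101), (451,235) and (323,247). I'll refine those numbers and compare them with the top view.

```bash
python3 - <<'E'
from h import *
t=cv2.imread('pics/c_w.png')
ims=[cv2.resize(t[y-16:y+16,x-16:x+16],(300,300),interpolation=cv2.INTER_CUBIC) for x,y in[(311,115),(449,101),(323,247),(451,235)]]
for i in ims: cv2.line(i,(150,0),(150,300),(255,255,255),1);cv2.line(i,(0,150),(300,150),(255,255,255),1)
cv2.imwrite('pics/c_m.png',np.vstack([np.hstack(ims[:2]),np.hstack(ims[2:])])[:600,:600])
E
```

```text
(no output)
```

View pics/c_m.png

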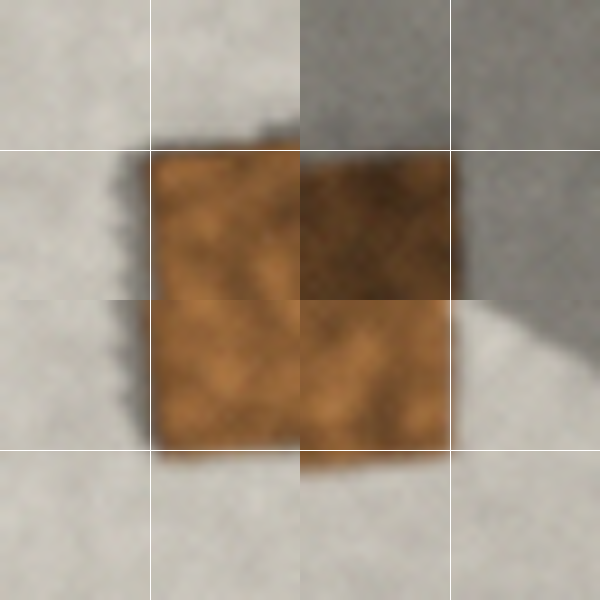

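>>> jog_arm([
  [[-0.05, 0.015, 0], [0, 0, 0.006]],
  [[-0.1, 0.03, 0], [0, 0, 0.012]],
  [[-0.15, 0.045, 0], [0, 0, 0.018]],
  [[-0.2, 0.06, 0], [0, 0, 0.024]],
  [[-0.25, 0.075, 0], [0, 0, 0.03]],
])

```text
time_s: 1.7
tool_pos: [0.5523, 0.0607, 0.4196]
eef_rot: [-3.141, -0.0, 1.406]
force: [1.2, 0.4, 0.3]
width: 0.0868
```

```bash
python3 -c "
from h import *
print(pose()[0]);go([.58,-.22,.42],down(1.392))"
```

```text
[0.55226081 0.06072043 0.41959844]
shift [-0.2724, 0.0733, -0.0005] turn [-0.0002, -0.0, 0.0046] mm 282 deg 0.8
```

```bash
python3 snap.py d_w wrist
```

```text
1.75 [0.55453617 0.05248781 0.41919355] [3.13969909 0.00766758 1.39829309] [ 1.89722251 -2.35543509 -0.16060945] 0.08673114743895675 0.12771585060393914
```

View pics/d_w.png

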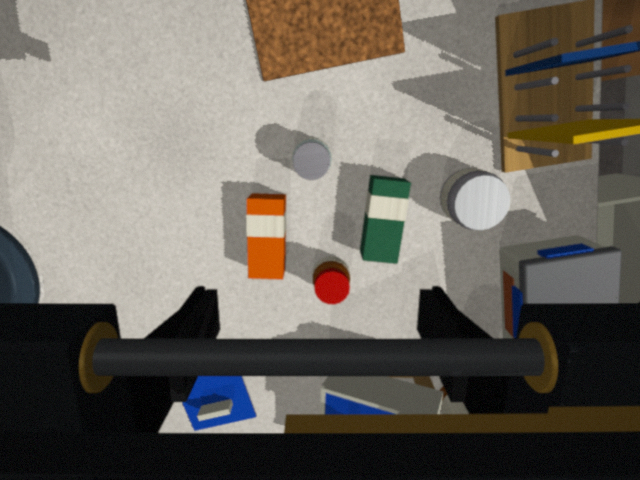

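>>> jog_arm([
  [[-0.05, 0.014, 0], [0, 0, 0.004]],
  [[-0.1, 0.028, 0], [0, 0, 0.004]],
  [[-0.15, 0.042, 0], [0, 0, 0.004]],
  [[-0.2, 0.056, 0], [0, 0, 0.004]],
  [[-0.25, 0.07, 0], [0, 0, 0.004]],
])

```text
time_s: 2.25
tool_pos: [0.5795, -0.1875, 0.4196]
eef_rot: [-3.141, -0.001, 1.394]
force: [0.5, 0.2, -0.7]
width: 0.087
```

```bash
python3 -c "
from h import *
print(pose()[0]);go([.56,-.32,.40],down(1.392))"
```

```text
[ 0.57951367 -0.18753029  0.4195624 ]
shift [-0.1338, 0.004, 0.0195] turn [-0.0002, -0.0002, 0.0008] mm 135 deg 0.1
```

The picture shows the green carton at about (386,218), orange at (266,236), red-cap jar at (332,282), clear jar at (311,159) and can at (478,200). Next I'll move over the bin.

>>> jog_arm([
  [[-0.045, 0, 0.01], [0, 0, 0]],
  [[-0.09, 0, 0.02], [0, 0, 0]],
  [[-0.12, 0, 0.02], [0, 0, 0]],
  [[-0.12, 0, 0.02], [0, 0, 0]],
  [[-0.12, 0, 0.02], [0, 0, 0]],
], grip=0.0)

```text
time_s: 2.75
tool_pos: [0.5584, -0.3042, 0.3992]
eef_rot: [-3.14, -0.002, 1.393]
force: [-0.2, -0.6, 0.7]
width: 0.0551
```

```bash
python3 snap.py e_w wrist; python3 -c "
import cv2
t=cv2.imread('pics/e_w.png');cv2.imwrite('pics/e_c.png',cv2.resize(t[100:350,200:460],None,fx=3,fy=2.4))"
```

```text
2.8 [ 0.5586687  -0.30336468  0.39966272] [-3.14103269e+00 -1.21267442e-03  1.39447396e+00] [ 0.6777862   0.63443745 -0.06600859] 0.051404270227879245 0.02260433127117009
```

View pics/e_w.png

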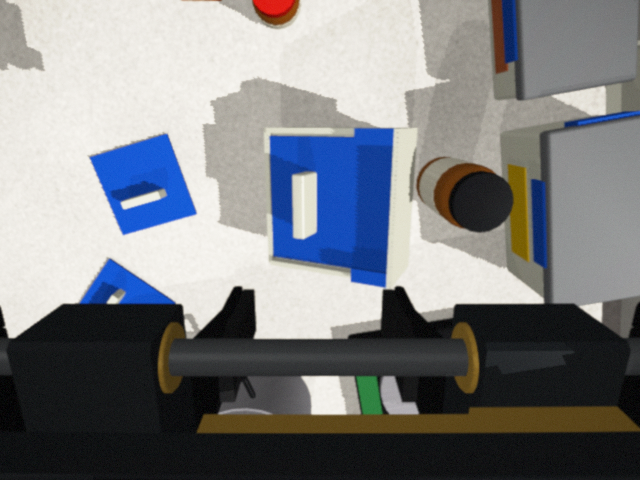

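The lid in the bin is clearly larger than the loose ones at (143,183) and (125,290). I'll take an enlarged crop to confirm it and fit its pose.

```bash
python3 -c "
import cv2
t=cv2.imread('pics/e_w.png');cv2.imwrite('pics/e_c.png',cv2.resize(t[120:220,255:425],None,fx=4.7,fy=4.7,interpolation=cv2.INTER_CUBIC));cv2.imwrite('pics/e_d.png',cv2.resize(t[210:300,255:425],None,fx=4.7,fy=4.7,interpolation=cv2.INTER_CUBIC))"
```

```text
(no output)
```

View pics/e_c.png

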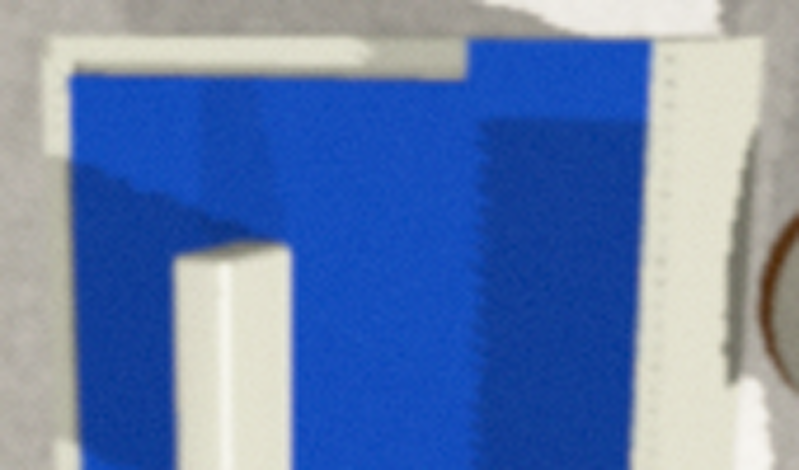

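View pics/e_d.png

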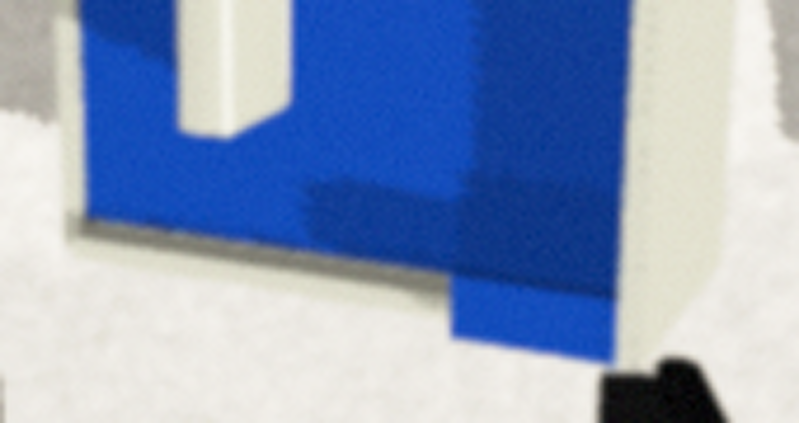

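```bash
cat > m2.py <<'E'
from h import *
L=lambda n: pickle.load(open(n+'.pkl','rb'))
top,sc,e,cw,dw=map(L,('a_top','a_scene','e_w','c_w','d_w'))
ow=[(e,up(255,120,4.7,[(173,262),(222,255),(290,243),(468,40),(652,40)]),[(-27,35,90),(-13,35,90),(-13,35,56),(35,82,73),(75,82,73)]),
 (e,up(255,210,4.7,[(232,138),(180,131),(292,102),(452,337),(614,362)]),[(-13,-35,90),(-27,-35,90),(-13,-35,56),(35,-82,73),(75,-82,73)])]
ot=[(top,up(380,160,8,[(188,180),(673,255),(653,367)]),[(75,82,73),(75,-82,73),(35,-82,73)]),
 (top,up(385,190,8,[(235,270),(443,297)]),[(-27,35,90),(-27,-35,90)])]
os_=[(sc,up(150,210,6,[(82,133),(460,238)]),[(81,-82,72),(81,82,72)])]
if __name__=='__main__':
  for n,o in(('w',ow),('t',ot),('wt',ow+ot),('all',ow+ot+os_)):
    p,r=fit(binpts,o,[.59,-.32,-.17]);print(n,p.round(4),np.degrees(p[2]).round(2));
    if n in('w','all'):print(r.reshape(-1,2).round(1).tolist())
  C=[(95,95,6),(95,-95,6),(-95,-95,6),(-95,95,6)]
  mw=(cw,[(449.3,101.2),(451.3,236.3),(324,247.3),(311.3,115.3)],C)
  mt=(top,up(170,170,6,[(50,90),(432,67),(440,455),(52,470)]),C)
  for o in([mw],[mt],[mw,mt]):
    p,r=fit(planar,o,[.59,.3,0]);print('mat',p.round(4),np.degrees(p[2]),r.round(1).tolist())
E
python3 m2.py
```

```text
w [ 0.5919 -0.3182 -0.1771] -10.15
[[-0.2, -1.7], [1.3, 0.5], [0.8, -0.3], [-0.6, -0.9], [-0.2, -0.7], [-0.1, 0.5], [-0.4, 0.5], [0.5, 0.8], [-0.7, 0.2], [0.1, 0.8]]
t [ 0.5893 -0.3212 -0.1732] -9.92
wt [ 0.5917 -0.3185 -0.1777] -10.18
all [ 0.5916 -0.3183 -0.1769] -10.13
[[-0.4, -1.5], [1.1, 0.7], [0.6, -0.2], [-0.8, -0.7], [-0.4, -0.5], [-0.3, 0.6], [-0.6, 0.7], [0.3, 0.9], [-0.9, 0.4], [-0.1, 1.0], [-1.4, -1.0], [-0.8, -1.0], [-1.3, -0.5], [-1.1, -1.1], [-1.1, -0.5], [-1.9, 0.6], [-1.4, 0.2]]
mat [0.5957 0.2986 0.0214] 1.2242088216217 [1.7, -0.4, 0.5, 0.2, -0.7, 1.3, -1.1, -0.4]
mat [0.5924 0.2965 0.0219] 1.2533177411306038 [-0.3, -0.5, 0.2, 0.1, 0.3, 0.0, -0.2, 0.4]
mat [0.5947 0.2982 0.0229] 1.3137161547182499 [0.9, -0.2, -0.1, 0.4, -1.2, 1.7, -1.9, 0.1, -0.9, -1.3, -0.4, -0.7, -0.3, -0.8, -0.7, -0.3]
```

```bash
cat >> h.py <<'E'
BIN=np.array([.591,-.319,-.177]); MAT=np.array([.594,.2975,.022])
def inbin(p=BIN):
    P,q=pose(); R=binrot(p); return R.inv().apply(P-np.array([p[0],p[1],.06]))*1000,(R.inv()*q).as_euler('xyz',degrees=True)
E
python3 -c "
from h import *
go(binpts(BIN,[-20,0,112])[0],lidgrip(BIN)); print(binpts(BIN,[-20,0,112]))"
```

```text
shift [-0.01, -0.0307, 0.2466] turn [-0.1391, -0.0004, 0.0001] mm 249 deg 25.0
[[ 0.52656331 -0.30747409  0.15305411]]
```

>>> jog_arm([
  [[-0.002, -0.006, 0.05], [-0.028, 0, 0]],
  [[-0.004, -0.012, 0.1], [-0.056, 0, 0]],
  [[-0.006, -0.019, 0.15], [-0.084, 0, 0]],
  [[-0.008, -0.025, 0.2], [-0.112, 0, 0]],
  [[-0.01, -0.031, 0.246], [-0.139, 0, 0]],
])

```text
time_s: 3.3
tool_pos: [0.5295, -0.3036, 0.1653]
eef_rot: [2.721, -0.007, 1.403]
force: [2.4, 0.4, -0.9]
width: 0.0438
```

```bash
python3 snap.py f_w wrist;python3 snap.py f_t top; python3 -c "
from h import *
print(inbin(),obs()['qpos'].round(2));go(binpts(BIN,[-20,0,60])[0],lidgrip(BIN))
t=cv2.imread('pics/f_t.png');cv2.imwrite('pics/f_tc.png',cv2.resize(t[150:250,370:500],None,fx=6,fy=6,interpolation=cv2.INTER_CUBIC))"
```

```text
3.35 [ 0.52442668 -0.29971188  0.15804134] [ 2.73203886 -0.01633072  1.40388385] [-3.15156794  1.7779505  -4.06677495] 0.043443285872679385 0.4872190116884732
3.4 [ 0.52611005 -0.3007351   0.16095226] [ 2.73326721 -0.01760088  1.40116444] [ 0.14400921  0.67979927 -0.26352239] 0.04308311388800127 0.18040814940430513
(array([-18.14188414,   6.55389127, 119.84819514]), array([-178.39119357,   -1.09237476,   89.9563678 ])) [-0.84  0.49  1.84  0.51  0.56 -1.07]
shift [-0.0077, -0.0002, 0.0597] turn [-0.0089, -0.0061, -0.0002] mm 60 deg 1.9
```

View pics/f_w.png

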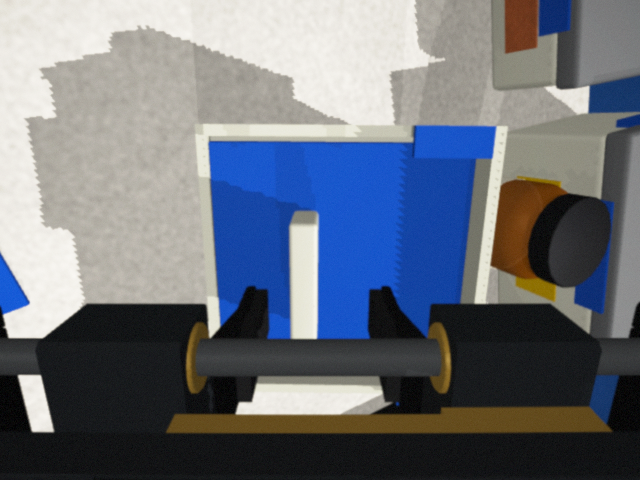

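View pics/f_tc.png

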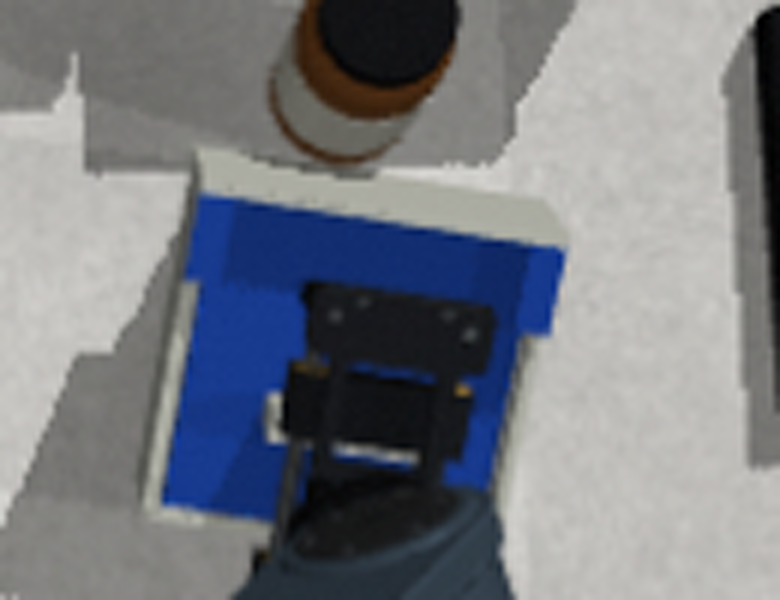

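>>> jog_arm([
  [[-0.007, 0, 0.01], [-0.009, -0.006, 0]],
  [[-0.007, 0, 0.015], [-0.009, -0.006, 0]],
  [[-0.007, 0, 0.015], [-0.009, -0.006, 0]],
  [[-0.007, 0, 0.015], [-0.009, -0.006, 0]],
  [[-0.007, 0, 0.015], [-0.009, -0.006, 0]],
])

```text
time_s: 3.9
tool_pos: [0.5367, -0.3149, 0.1544]
eef_rot: [2.691, 0.012, 1.394]
force: [0.4, -0.4, -0.1]
width: 0.0436
```

```bash
python3 snap.py g_w wrist; python3 -c "
from h import *
print(inbin());go(binpts(BIN,[-20,0,60])[0],lidgrip(BIN))
t=cv2.imread('pics/g_w.png');cv2.imwrite('pics/g_c.png',cv2.resize(t[110:360,180:520],None,fx=2.3,fy=2.3,interpolation=cv2.INTER_CUBIC))"
```

```text
3.95 [ 0.53639191 -0.31487111  0.15411537] [2.69150001 0.011348   1.3938043 ] [0.656255   0.06088052 0.08863393] 0.04320563476557767 0.010815878687145165
(array([ -9.60251234,  -5.55085869, 108.32254148]), array([179.21300358,   0.58907909,  90.27520718]))
shift [0.0061, -0.011, 0.0481] turn [0.0044, 0.0033, 0.0016] mm 50 deg 1.0
```

View pics/g_c.png

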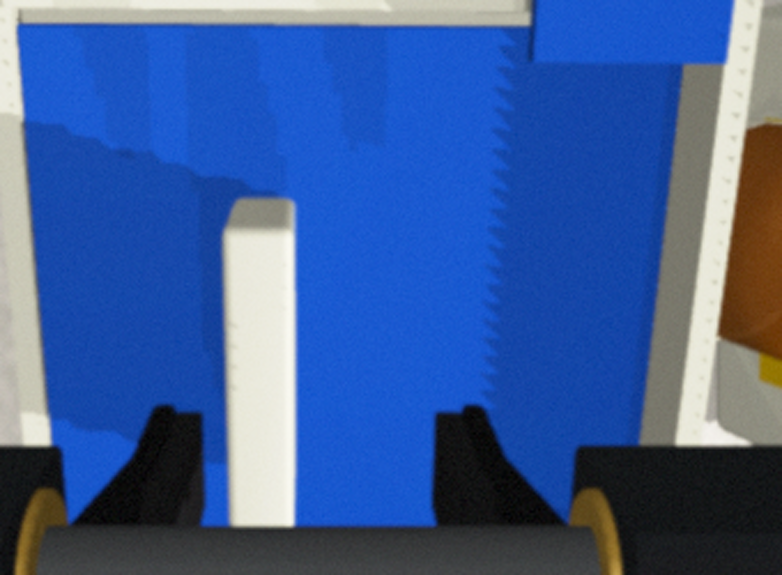

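```bash
cat > m3.py <<'E'
from m2 import *
g=L('g_w')
og=[(g,up(180,110,2.3,[(224,232),(293,232),(238,198),(295,200),(537,62),(726,62)]),[(-27,35,90),(-13,35,90),(-27,35,56),(-13,35,56),(35,66,73),(75,66,73)])]
for n,o in(('g',og),('gw',og+ow),('all',og+ow+ot)):
    p,r=fit(binpts,o,[.59,-.32,-.17]);print(n,p.round(4),np.degrees(p[2]).round(2),r[:12].reshape(-1,2).round(1).tolist())
E
python3 m3.py
```

```text
g [ 0.5912 -0.3188 -0.1693] -9.7 [[-0.1, -0.0], [1.2, -0.2], [-1.0, 0.4], [0.8, -0.6], [-2.3, 0.2], [0.3, 0.2]]
gw [ 0.5914 -0.3187 -0.1706] -9.77 [[0.3, -0.5], [1.6, -0.6], [-0.7, 0.1], [1.1, -0.9], [-1.9, -0.1], [0.6, 0.0]]
all [ 0.5913 -0.3187 -0.1713] -9.81 [[0.2, -0.4], [1.5, -0.5], [-0.8, 0.2], [1.1, -0.8], [-2.0, 0.1], [0.6, 0.2]]
```

```bash
sed -i 's/^BIN=.*; MAT/BIN=np.array([.5913,-.3188,-.1715]); MAT/' h.py; python3 -c "
from h import *
go(binpts(BIN,[-20,0,60])[0],lidgrip(BIN))"
```

```text
shift [0.0061, -0.0108, 0.0482] turn [0.0044, 0.004, -0.0] mm 50 deg 1.1
```

>>> jog_arm([
  [[0.006, -0.011, 0.005], [0.0044, 0.004, 0]],
  [[0.006, -0.011, 0.008], [0.0044, 0.004, 0]],
  [[0.006, -0.011, 0.018], [0.0044, 0.004, 0]],
  [[0.006, -0.011, 0.028], [0.0044, 0.004, 0]],
  [[0.006, -0.011, 0.028], [0.0044, 0.004, 0]],
])

```text
time_s: 4.45
tool_pos: [0.5389, -0.3093, 0.1211]
eef_rot: [2.709, -0.002, 1.398]
force: [-0.7, -0.2, 0.1]
width: 0.0436
```

```bash
python3 -c "
from h import *
print(inbin(),obs()['force']);go(binpts(BIN,[-20,0,60])[0],lidgrip(BIN))"
```

```text
(array([-22.46332878,   0.39575644,  77.89206759]), array([-1.79808374e+02, -1.08222445e-01,  8.98958400e+01])) [-0.70254357 -0.20358163  0.08754211]
shift [-0.0004, 0.0025, 0.0179] turn [-0.0011, -0.0006, -0.0006] mm 18 deg 0.2
```

>>> jog_arm([
  [[0, 0.0025, 0.006], [-0.001, -0.0006, 0]],
  [[0, 0.0025, 0.012], [-0.001, -0.0006, 0]],
  [[0, 0.0025, 0.017], [-0.001, -0.0006, 0]],
  [[0, 0.0025, 0.017], [-0.001, -0.0006, 0]],
  [[0, 0.0025, 0.017], [-0.001, -0.0006, 0]],
])

```text
time_s: 4.95
tool_pos: [0.5481, -0.3111, 0.1083]
eef_rot: [2.704, 0.001, 1.398]
force: [-0.1, -0.1, -0.8]
width: 0.0435
```

```bash
python3 -c "
from h import *
print(inbin(),obs()['force'])"
```

```text
(array([-19.34757548,   0.22562641,  62.3665248 ]), array([1.79920248e+02, 6.49259118e-02, 8.99295802e+01])) [-0.10517499 -0.05976125 -0.81763122]
```

>>> jog_arm([
  [[0, -0.0005, 0.0025], [0, 0, 0]],
  [[0, -0.0005, 0.0025], [0, 0, 0]],
  [[0, -0.0005, 0.0025], [0, 0, 0]],
  [[0, -0.0005, 0.0025], [0, 0, 0]],
  [[0, -0.0005, 0.0025], [0, 0, 0]],
], grip=1.0, squeeze=15)

```text
time_s: 5.45
tool_pos: [0.5483, -0.3111, 0.106]
eef_rot: [2.704, 0.0, 1.398]
force: [-1.1, 0.5, 1.7]
width: 0.0138
```

```bash
python3 -c "
from h import *
print(inbin(),obs()['force'],obs()['width'])"
```

```text
(array([-20.17461752,   0.25844102,  60.12044242]), array([1.79940829e+02, 6.34064092e-02, 8.99288754e+01])) [-1.07686873  0.47048987  1.68428604] 0.01382223554202918
```

>>> jog_arm([
  [[0, 0, 0], [0, 0, 0]],
  [[0, 0, -0.003], [0, 0, 0]],
  [[0, 0, -0.006], [0, 0, 0]],
  [[0, 0, -0.0095], [0, 0, 0]],
  [[0, 0, -0.0095], [0, 0, 0]],
], squeeze=45)

```text
time_s: 5.95
tool_pos: [0.5446, -0.3105, 0.115]
eef_rot: [2.703, 0.001, 1.398]
force: [0.3, -0.9, -2.1]
width: 0.0138
```

```bash
python3 -c "
from h import *
print(inbin(),obs()['force'],obs()['width'])"; python3 snap.py i_s scene; python3 -c "
import cv2
t=cv2.imread('pics/i_s.png');cv2.imwrite('pics/i_c.png',cv2.resize(t[200:300,140:280],None,fx=5,fy=5,interpolation=cv2.INTER_CUBIC))"
```

```text
(array([-19.70077418,   0.19920478,  69.91452567]), array([1.79895384e+02, 8.03057066e-02, 8.99396141e+01])) [ 0.27348753 -0.88026779 -2.06488631] 0.013811308832361232
6.0 [ 0.54465623 -0.31054205  0.11487249] [2.70350652e+00 8.24876692e-04 1.39771815e+00] [ 0.20541827 -0.2684135  -1.96319307] 0.013801643786646372 0.005202581801238231
```

View pics/i_c.png

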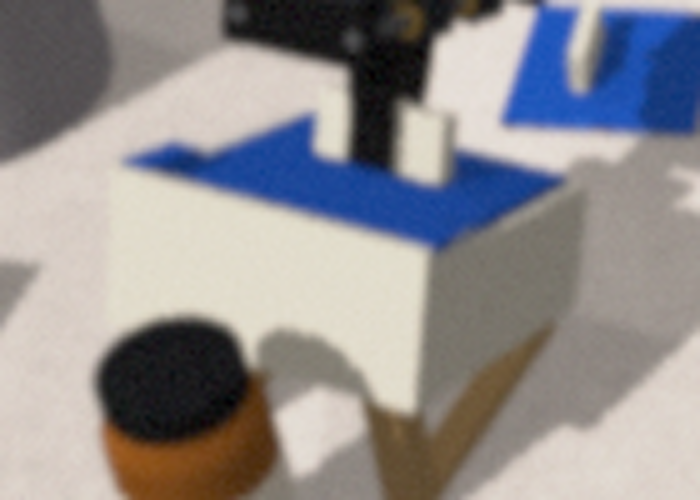

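The lid is raised 9.8 mm and hangs free at −2 N, which is about its own weight. I'll slide it gently.

>>> jog_arm([
  [[0, -0.003, 0], [0, 0, 0]],
  [[0, -0.008, 0], [0, 0, 0]],
  [[0, -0.013, 0], [0, 0, 0]],
  [[0, -0.018, 0], [0, 0, 0]],
  [[0, -0.02, 0], [0, 0, 0]],
])

```text
time_s: 6.5
tool_pos: [0.526, -0.307, 0.1056]
eef_rot: [2.705, -0.0, 1.397]
force: [0.8, -0.2, -2.7]
width: 0.0136
```

```bash
python3 -c "
from h import *
print(inbin(),obs()['force'],obs()['width'])"
```

```text
(array([-40.8540057 ,   0.44349515,  69.34717846]), array([1.79971204e+02, 3.72179272e-02, 8.98864928e+01])) [ 0.80254609 -0.15150683 -2.73004919] 0.013569096097239011
```

>>> jog_arm([
  [[0, -0.006, 0], [0, 0, 0]],
  [[0, -0.014, 0], [0, 0, 0]],
  [[0, -0.022, 0], [0, 0, 0]],
  [[0, -0.03, 0], [0, 0, 0]],
  [[0, -0.034, 0], [0, 0, 0]],
])

```text
time_s: 7.0
tool_pos: [0.4959, -0.302, 0.0914]
eef_rot: [2.704, 0.0, 1.397]
force: [0.3, -0.5, -2.2]
width: 0.0135
```

```bash
python3 -c "
from h import *
print(inbin(),obs()['force'],obs()['width'])
go(binpts(BIN,[-90,0,69])[0],lidgrip(BIN))"
```

```text
(array([-74.50572388,   0.2619236 ,  69.39841429]), array([1.79940173e+02, 7.15788232e-02, 8.98904396e+01])) [ 0.26419282 -0.4541056  -2.15293433] 0.013462521633105597
shift [-0.0003, -0.0155, 0.0004] turn [0.0003, 0.0004, -0.0006] mm 16 deg 0.1
```

>>> jog_arm([
  [[0, -0.01, -0.01], [0, 0, 0]],
  [[0, -0.015, -0.03], [0, 0, 0]],
  [[0, -0.015, -0.06], [0, 0, 0]],
  [[0, -0.015, -0.1], [0, 0, 0]],
  [[0, -0.015, -0.14], [0, 0, 0]],
])

```text
time_s: 7.5
tool_pos: [0.4238, -0.2892, 0.2129]
eef_rot: [2.705, 0.0, 1.397]
force: [-0.2, 0.7, -2.5]
width: 0.0137
```

```bash
python3 -c "
from h import *
print(pose()[0],obs()['width'],obs()['qpos'].round(2))
go([.50,-.1,.27],down(1.50));go([.56,.15,.25],down(1.593))"
```

```text
[ 0.4238076  -0.2891992   0.21291312] 0.0136855533867066 [-1.01  0.29  2.01  0.58  0.61 -1.28]
shift [0.1995, 0.0626, -0.0338] turn [0.1388, 0.0072, -0.0321] mm 212 deg 25.7
shift [0.4561, 0.0686, -0.009] turn [0.1385, 0.0136, -0.0612] mm 461 deg 27.4
```

>>> jog_arm([
  [[0.03, 0.01, -0.02], [0.028, 0.001, -0.006]],
  [[0.07, 0.025, -0.034], [0.056, 0.003, -0.013]],
  [[0.115, 0.038, -0.034], [0.084, 0.004, -0.019]],
  [[0.16, 0.05, -0.034], [0.112, 0.006, -0.026]],
  [[0.2, 0.063, -0.034], [0.139, 0.007, -0.032]],
])

```text
time_s: 8.0
tool_pos: [0.502, -0.0982, 0.271]
eef_rot: [-3.141, 0.003, 1.5]
force: [1.2, -0.2, -3.8]
width: 0.0138
```

```bash
python3 -c "
from h import *
print(pose()[0],obs()['width'],obs()['qpos'].round(2))
go([.54,.10,.25],down(1.593))"
```

```text
[ 0.50195104 -0.09816012  0.27102788] 0.013755366030822875 [-0.41  0.32  1.65 -0.    1.17 -0.34]
shift [0.2004, 0.0239, 0.0205] turn [-0.0001, 0.0008, -0.0297] mm 203 deg 5.4
```

>>> jog_arm([
  [[0.04, 0.005, 0.004], [0, 0.0, -0.006]],
  [[0.08, 0.01, 0.008], [0, 0.0, -0.012]],
  [[0.12, 0.015, 0.012], [0, 0.0, -0.018]],
  [[0.16, 0.02, 0.016], [0, 0.0, -0.024]],
  [[0.2, 0.024, 0.02], [0, 0.001, -0.03]],
])

```text
time_s: 8.5
tool_pos: [0.5394, 0.1, 0.2492]
eef_rot: [3.14, -0.003, 1.595]
force: [-0.2, 0.2, -2.9]
width: 0.0133
```

```bash
cat >>h.py <<'E'
def matgoal(h): 
    R=Ro.from_euler('z',MAT[2]); return np.array([MAT[0],MAT[1],h])+R.apply([-.0202,0,0]),down(np.pi/2+MAT[2])
E
python3 -c "
from h import *
print(pose()[0],obs()['width'],obs()['qpos'].round(2))
go(*matgoal(.15))"
```

```text
[0.53938979 0.09996181 0.24916033] 0.013316974549536417 [-0.02  0.39  1.6   0.    1.15 -0.05]
shift [0.1959, 0.039, 0.0997] turn [0.0004, -0.0008, 0.0006] mm 223 deg 0.2
```

>>> jog_arm([
  [[0.048, 0.01, 0.0], [0, 0, 0]],
  [[0.096, 0.02, 0.01], [0, 0, 0]],
  [[0.143, 0.03, 0.03], [0, 0, 0]],
  [[0.18, 0.039, 0.06], [0, 0, 0]],
  [[0.196, 0.039, 0.1], [0, -0.0008, 0]],
])

```text
time_s: 9.0
tool_pos: [0.5765, 0.2998, 0.1506]
eef_rot: [3.133, -0.004, 1.596]
force: [-0.1, 0.6, -3.6]
width: 0.0138
```

```bash
python3 snap.py j_t top; python3 -c "
from h import *
print(pose()[0],obs()['width'],obs()['qpos'].round(2))
go(*matgoal(.06))
t=cv2.imread('pics/j_t.png');cv2.imwrite('pics/j_c.png',cv2.resize(t[150:260,160:270],None,fx=5,fy=5,interpolation=cv2.INTER_CUBIC))"
```

```text
9.05 [0.57007244 0.29916574 0.14141422] [-3.13334481e+00  1.19836337e-04  1.59701596e+00] [-2.42706516  0.49860703 -7.99013205] 0.013914852711124687 0.18811187141082628
[0.57007244 0.29916574 0.14141422] 0.013914852711124687 [0.31 0.65 1.45 0.   1.05 0.28]
shift [-0.0022, 0.0043, 0.0814] turn [-0.0026, 0.0, 0.0013] mm 82 deg 0.5
```

View pics/j_c.png

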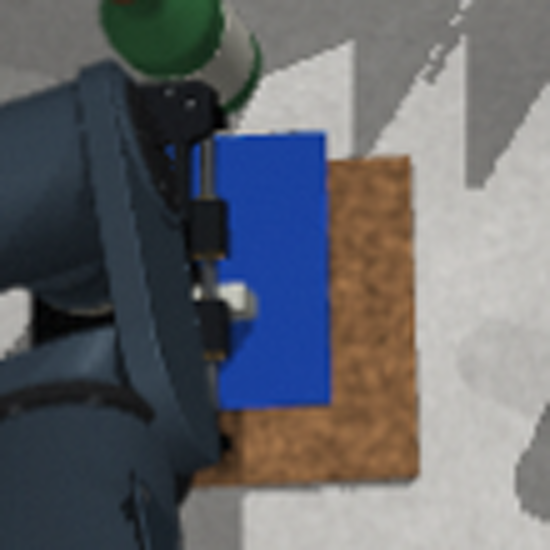

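```bash
python3 -c "
from h import *
L=lambda n: pickle.load(open(n+'.pkl','rb'))
t=L('a_top');print(unproj(t,[(207,172),(200,173)],0));c=L('c_w');print(unproj(c,[(472,150),(478,165),(480,135)],0))"
```

```text
[[0.72039548 0.30790509 0.        ]
 [0.71800768 0.32878257 0.        ]]
[[0.72091936 0.32803044 0.        ]
 [0.73005714 0.30651998 0.        ]
 [0.73146462 0.34768914 0.        ]]
```

>>> jog_arm([
  [[-0.002, 0.004, 0.02], [-0.0026, 0, 0.001]],
  [[-0.002, 0.004, 0.045], [-0.0026, 0, 0.001]],
  [[-0.002, 0.004, 0.07], [-0.0026, 0, 0.001]],
  [[-0.002, 0.004, 0.08], [-0.0026, 0, 0.001]],
  [[-0.002, 0.004, 0.08], [-0.0026, 0, 0.001]],
])

```text
time_s: 9.55
tool_pos: [0.5766, 0.2924, 0.0681]
eef_rot: [3.137, 0.001, 1.59]
force: [0.3, 0.0, -3.6]
width: 0.0138
```

```bash
python3 snap.py k_w wrist; python3 -c "
from h import *
print(obs()['width'])
go(*matgoal(.022))
t=cv2.imread('pics/k_w.png');cv2.imwrite('pics/k_c.png',t[0:330,120:520])"
```

```text
9.6 [0.57782349 0.29280636 0.06957595] [3.13361984e+00 6.51661103e-04 1.59041863e+00] [ 0.94133821 -0.46828933 -2.55407379] 0.013431354713459015 0.02927614398930531
0.013431354713459015
shift [0.0044, -0.0043, 0.0475] turn [0.0025, 0.0002, -0.0008] mm 48 deg 0.5
```

View pics/k_w.png

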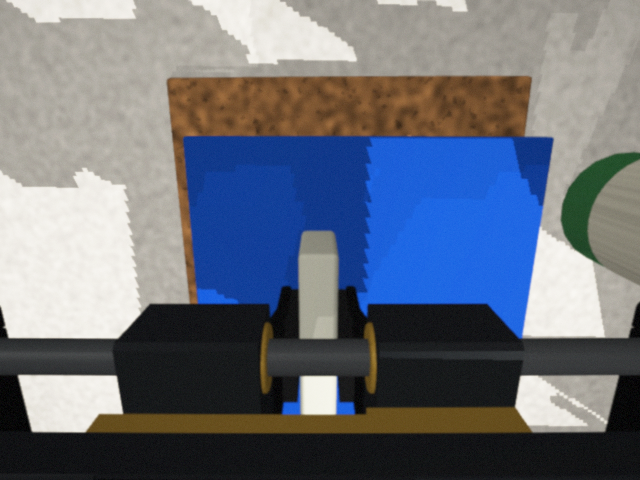

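```bash
python3 -c "
from h import *
k=pickle.load(open('k_w.pkl','rb'))
t=cv2.imread('pics/k_w.png')
ims=[cv2.resize(t[y-16:y+16,x-16:x+16],(300,300),interpolation=cv2.INTER_CUBIC) for x,y in[(169,78),(530,76),(184,137),(552,138)]]
for i in ims: cv2.line(i,(150,0),(150,300),(255,255,255),1);cv2.line(i,(0,150),(300,150),(255,255,255),1)
cv2.imwrite('pics/k_m.png',np.vstack([np.hstack(ims[:2]),np.hstack(ims[2:])]))
print(unproj(k,[(169,78),(530,76)],.006)); print(unproj(k,[(184,137),(552,138)],.066))
R=planar(MAT,[(-95,95,6),(95,95,6)]);print(R)
"
```

```text
[[0.49991151 0.39093965 0.006     ]
 [0.68483404 0.39577479 0.006     ]]
[[0.52418221 0.36422954 0.066     ]
 [0.66771305 0.36674322 0.066     ]]
[[0.49693316 0.39038718 0.006     ]
 [0.68688718 0.39456684 0.006     ]]
```

View pics/k_m.png

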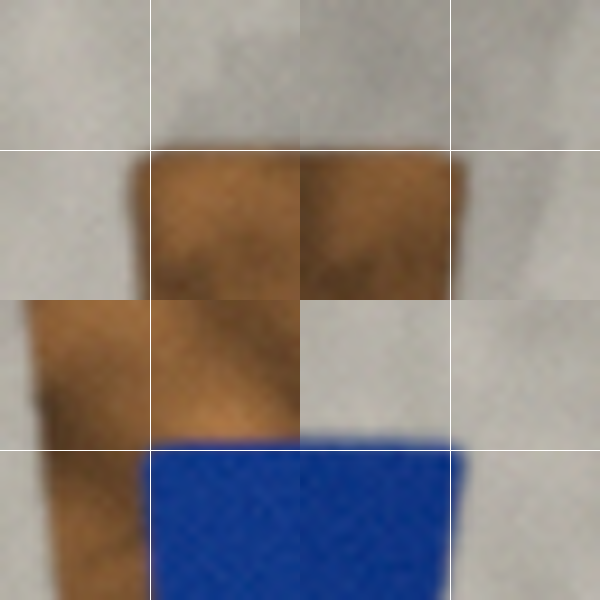

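```bash
sed -i 's/MAT=np.array.*/MAT=np.array([.5943,.298,.023])/' h.py; python3 -c "
from h import *
go(*matgoal(.022))"
```

```text
shift [0.0048, -0.004, 0.0475] turn [0.0025, 0.0002, -0.0011] mm 48 deg 0.5
```

>>> jog_arm([
  [[0.005, -0.004, 0.01], [0.0025, 0, -0.001]],
  [[0.005, -0.004, 0.022], [0.0025, 0, -0.001]],
  [[0.005, -0.004, 0.034], [0.0025, 0, -0.001]],
  [[0.005, -0.004, 0.044], [0.0025, 0, -0.001]],
  [[0.005, -0.004, 0.044], [0.0025, 0, -0.001]],
])

```text
time_s: 10.1
tool_pos: [0.5728, 0.2974, 0.0236]
eef_rot: [-3.139, 0.002, 1.594]
force: [-0.1, 0.1, -2.3]
width: 0.0137
```

```bash
python3 -c "
from h import *
print(pose()[0],obs()['force'],obs()['eef_rot'])
go(*matgoal(.016))"
```

```text
[0.57279043 0.29739895 0.02355245] [-0.11256019  0.13770043 -2.28478998] [-3.13885831e+00  1.75990842e-03  1.59394953e+00]
shift [0.0001, 0.0013, 0.0075] turn [-0.0009, 0.0006, 0.0] mm 8 deg 0.2
```

>>> jog_arm([
  [[0, 0.001, 0.001], [-0.0008, 0.0005, 0]],
  [[0, 0.001, 0.003], [-0.0008, 0.0005, 0]],
  [[0, 0.001, 0.0045], [-0.0008, 0.0005, 0]],
  [[0, 0.001, 0.006], [-0.0008, 0.0005, 0]],
  [[0, 0.001, 0.0065], [-0.0008, 0.0005, 0]],
])

```text
time_s: 10.6
tool_pos: [0.5753, 0.298, 0.0193]
eef_rot: [3.138, -0.001, 1.594]
force: [1.2, -0.1, -2.9]
width: 0.0137
```

```bash
python3 -c "
from h import *
print(pose()[0],obs()['force'],obs()['eef_rot'])
go(*matgoal(.016))"
```

```text
[0.57529549 0.29797275 0.01925884] [ 1.21307177 -0.07471619 -2.86953134] [ 3.13781682e+00 -1.04281681e-03  1.59392932e+00]
shift [-0.0004, -0.0012, 0.0033] turn [0.0012, -0.0003, 0.0] mm 3 deg 0.2
```

>>> jog_arm([
  [[0, -0.001, 0.001], [0.001, 0, 0]],
  [[0, -0.001, 0.002], [0.001, 0, 0]],
  [[0, -0.001, 0.0028], [0.001, 0, 0]],
  [[0, -0.001, 0.0028], [0.001, 0, 0]],
  [[0, -0.001, 0.0028], [0.001, 0, 0]],
])

```text
time_s: 11.1
tool_pos: [0.5743, 0.298, 0.0164]
eef_rot: [3.141, -0.001, 1.594]
force: [-0.7, -0.1, -2.7]
width: 0.0138
```

```bash
python3 -c "
from h import *
print(pose()[0],obs()['force'],obs()['moment'],obs()['eef_rot'])
go(*matgoal(.016))"
```

```text
[0.57428806 0.29795281 0.01638168] [-0.6592802  -0.09534078 -2.71188178] [-0.1711279   0.07873293  0.02364268] [ 3.14106935e+00 -9.89452325e-04  1.59398266e+00]
shift [-0.0004, -0.0002, 0.0004] turn [0.0002, -0.0003, 0.0001] mm 1 deg 0.1
```

Still hanging free, so I'll lower it in 1 mm steps until there is contact.

>>> jog_arm([
  [[0, 0, 0.0007], [0, 0, 0]],
  [[0, 0, 0.0013], [0, 0, 0]],
  [[0, 0, 0.0018], [0, 0, 0]],
  [[0, 0, 0.0018], [0, 0, 0]],
  [[0, 0, 0.0018], [0, 0, 0]],
])

```text
time_s: 11.6
tool_pos: [0.5744, 0.298, 0.0159]
eef_rot: [3.141, -0.001, 1.594]
force: [-1.6, -1.0, 4.6]
width: 0.0136
```

```bash
python3 -c "
from h import *
print(pose()[0],obs()['force'],obs()['moment'],obs()['eef_rot'])"
```

```text
[0.57442779 0.29799425 0.01585287] [-1.61758697 -1.03710964  4.59913967] [-0.23100688  0.4132909   0.02273678] [ 3.14054176e+00 -1.14844159e-03  1.59397847e+00]
```

Contact confirmed: the force went from −2.7 N to +4.6 N. Releasing.

>>> jog_arm([
  [[0, 0, -0.0007], [0, 0, 0]],
  [[0, 0, -0.0007], [0, 0, 0]],
  [[0, 0, -0.0007], [0, 0, 0]],
  [[0, 0, -0.0007], [0, 0, 0]],
  [[0, 0, -0.0007], [0, 0, 0]],
], grip=0.1, squeeze=10)

```text
time_s: 12.1
tool_pos: [0.5743, 0.2979, 0.0152]
eef_rot: [3.141, -0.001, 1.594]
force: [-1.1, -0.1, -0.3]
width: 0.0379
```

```bash
python3 -c "
from h import *
print(pose()[0],obs()['force'],obs()['width'])"
```

```text
[0.5743035  0.29794452 0.0151634 ] [-1.07834538 -0.14087177 -0.28933362] 0.03791358455289741
```

Now I'll retreat straight up, then look.

>>> jog_arm([
  [[0, 0, -0.02], [0, 0, 0]],
  [[0, 0, -0.05], [0, 0, 0]],
  [[0, 0, -0.09], [0, 0, 0]],
  [[0, 0, -0.14], [0, 0, 0]],
  [[-0.01, 0, -0.19], [0, 0, 0]],
])

```text
time_s: 12.6
tool_pos: [0.5739, 0.2887, 0.2057]
eef_rot: [-3.141, -0.001, 1.595]
force: [0.1, 0.6, -0.4]
width: 0.0391
```

```bash
python3 snap.py l_w wrist; python3 snap.py l_s scene;python3 -c "
from h import *
print(pose()[0])
t=cv2.imread('pics/l_s.png');cv2.imwrite('pics/l_c.png',cv2.resize(t[240:380,380:560],None,fx=4,fy=4,interpolation=cv2.INTER_CUBIC))
go([.58,.08,.26],down(np.pi/2-.248))"
```

```text
12.65 [0.57910594 0.28834083 0.21540858] [ 3.12574948 -0.00403186  1.59448338] [1.59702813 0.22762951 4.38066831] 0.039349559138958747 0.19763178754311345
12.7 [0.57935866 0.28883399 0.21263554] [ 3.12521975 -0.00497077  1.59359362] [0.91489387 1.02722311 1.17374464] 0.03911114326406557 0.08300325297001934
[0.57935866 0.28883399 0.21263554]
shift [-0.2086, -0.0033, -0.0485] turn [0.005, -0.0023, 0.0862] mm 214 deg 15.5
```

View pics/l_w.png

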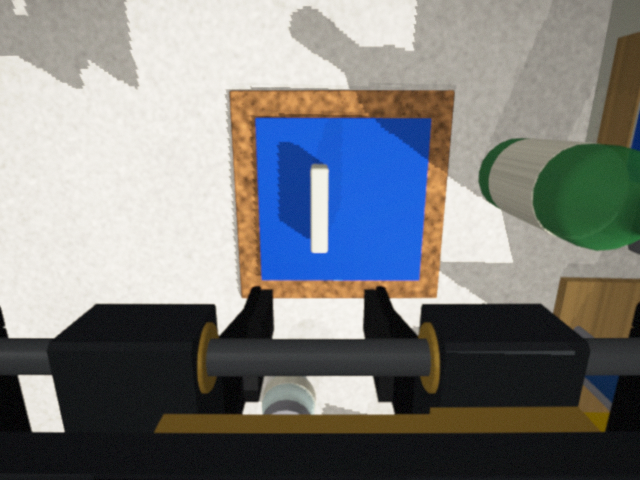

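View pics/l_c.png

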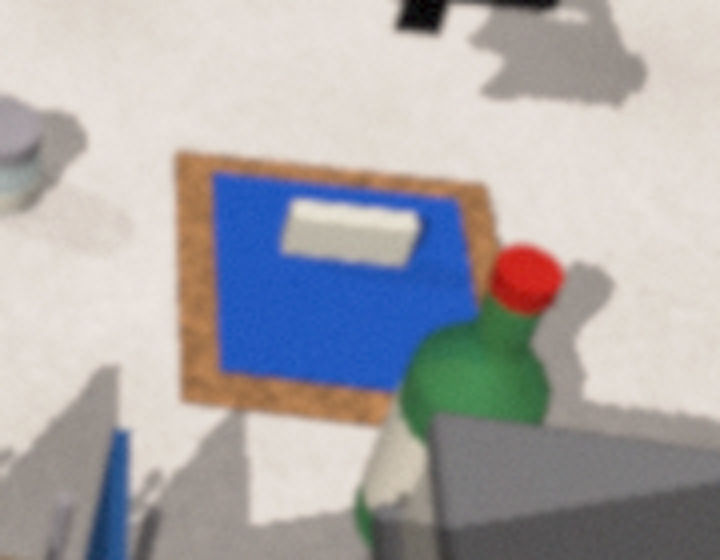

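```bash
python3 -c "
from h import *
k=pickle.load(open('l_w.pkl','rb'))
m=unproj(k,[(230,91),(453,91),(436,297),(242,297)],.006); l=unproj(k,[(256,117),(430.5,119),(419,280),(261,279)],.012)
a=[(-95,95),(95,95),(95,-95),(-95,-95)];b=[(-74,73),(74,73),(74,-73),(-74,-73)]
for n,q in((a,m),(b,l)):
  src=np.array(n,float)/1000; M,_=cv2.estimateAffinePartial2D(src,q[:,:2],ransacReprojThreshold=.02); print(M[:,2],np.degrees(np.arctan2(M[1,0],M[0,0])),np.hypot(M[0,0],M[1,0]))
d=pickle.load(open('d_w.pkl','rb'))
"
```

```text
Traceback (most recent call last):
cv2.error: OpenCV(4.12.0) /io/opencv/modules/calib3d/src/ptsetreg.cpp:1108: error: (-215:Assertion failed) count >= 0 && to.checkVector(2) == count in function 'estimateAffinePartial2D'
```

```bash
python3 -c "
from h import *
k=pickle.load(open('l_w.pkl','rb'))
m=unproj(k,[(230,91),(453,91),(436,297),(242,297)],.006); l=unproj(k,[(256,117),(430.5,119),(419,280),(261,279)],.012)
a=[(-95,95),(95,95),(95,-95),(-95,-95)];b=[(-74,73),(74,73),(74,-73),(-74,-73)]
for n,q in((a,m),(b,l)):
  src=np.array(n,float)/1000; M,_=cv2.estimateAffinePartial2D(src,q[:,:2].copy(),ransacReprojThreshold=.02); print(M[:,2],np.degrees(np.arctan2(M[1,0],M[0,0])),np.hypot(M[0,0],M[1,0]))
"
```

```text
[0.59478951 0.29967214] 1.4743096229488981 0.980719158311333
[0.59570445 0.29905023] 1.0165764180020398 0.9890007133162749
```

The lid is within about 1 mm and 0.5° of the mat's centre, flat with the handle up. Next is the green carton. The two cartons are green at (386,218) and orange at (266,236) in the earlier wrist view; green with the white band is the one asked for.

>>> jog_arm([
  [[-0.042, -0.001, -0.02], [0.001, 0, 0.017]],
  [[-0.084, -0.002, -0.045], [0.002, -0.001, 0.034]],
  [[-0.126, -0.003, -0.048], [0.003, -0.002, 0.052]],
  [[-0.168, -0.003, -0.048], [0.004, -0.002, 0.07]],
  [[-0.21, -0.003, -0.048], [0.005, -0.002, 0.086]],
], grip=-1.0)

```text
time_s: 13.2
tool_pos: [0.5758, 0.0764, 0.2518]
eef_rot: [-3.127, 0.007, 1.322]
force: [1.5, 0.2, -0.1]
width: 0.0715
```

```bash
python3 -c "
from h import *
print(pose()[0]);go([.632,-.01,.26],down(np.pi/2-.248))"
```

```text
[0.57579801 0.07644912 0.25180122]
shift [-0.07, 0.0756, -0.0088] turn [-0.0047, 0.0023, -0.0003] mm 103 deg 0.9
```

>>> jog_arm([
  [[-0.025, 0.025, -0.005], [-0.0047, 0.0023, 0]],
  [[-0.05, 0.05, -0.008], [-0.0047, 0.0023, 0]],
  [[-0.07, 0.075, -0.009], [-0.0047, 0.0023, 0]],
  [[-0.07, 0.075, -0.009], [-0.0047, 0.0023, 0]],
  [[-0.07, 0.075, -0.009], [-0.0047, 0.0023, 0]],
])

```text
time_s: 13.7
tool_pos: [0.6315, -0.0087, 0.2594]
eef_rot: [-3.14, -0.0, 1.322]
force: [0.3, 0.7, 0.3]
width: 0.0872
```

```bash
python3 snap.py n_w wrist; python3 -c "
import cv2
t=cv2.imread('pics/n_w.png');cv2.imwrite('pics/n_c.png',cv2.resize(t[130:330,220:420],None,fx=3,fy=3,interpolation=cv2.INTER_CUBIC))"
```

```text
13.75 [ 0.63104662 -0.00786782  0.25947848] [-3.13925783e+00 -3.30493932e-04  1.32351460e+00] [-0.07906224  0.27379206  0.80934103] 0.0870929088023312 0.02022080058678504
```

View pics/n_w.png

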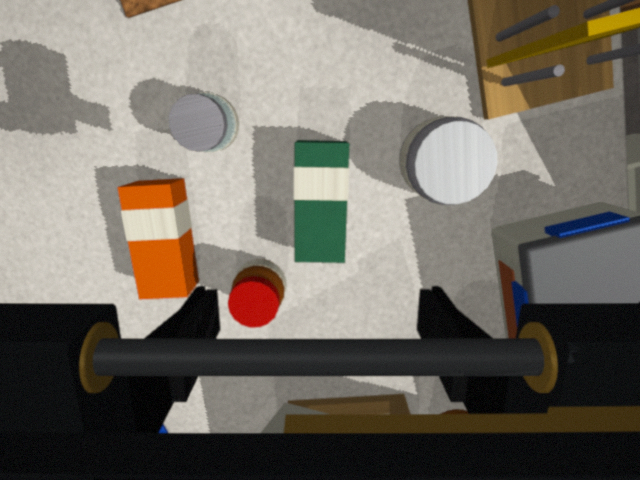

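View pics/n_c.png

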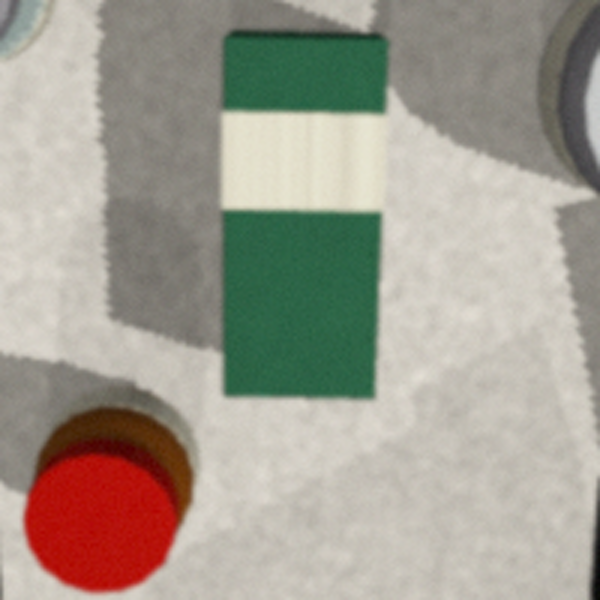

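```bash
cat >m4.py <<'E'
from h import *
L=lambda n: pickle.load(open(n+'.pkl','rb'))
n,top=L('n_w'),L('a_top')
C=[(-25,57.5,44),(25,57.5,44),(25,-57.5,44),(-25,-57.5,44)]
on=(n,up(220,130,3,[(224,38),(387,38),(375,397),(225,395)]),C)
ot=(top,up(265,175,6,[(168,152),(192,48),(427,103),(406,204)]),C)
for o in([on],[ot],[on,ot]):
    p,r=fit(planar,o,[.63,0,-.2]);print(p.round(4),np.degrees(p[2]).round(2),r.round(1).tolist())
# neighbours (top centres)
for nm,px,z in(('redjar',(254,302),.062),('can',(453,161),.06),('orange',None,0)):
    if px: print(nm,unproj(n,[px],z), (Ro.from_euler('z',-p[2]).apply(unproj(n,[px],z)[0]-np.r_[p[:2],0])*1000).round())
E
python3 m4.py
```

```text
[ 0.6357 -0.0051 -0.2611] -14.96 [-0.7, -1.1, 0.6, -0.4, 0.6, 0.9, -0.5, 1.0]
[ 0.6319 -0.0088 -0.2478] -14.2 [-0.1, -0.2, -0.0, 0.3, 0.3, -0.1, -0.2, 0.0]
[ 0.6353 -0.0056 -0.2599] -14.89 [-1.1, -0.5, 0.2, 0.2, 0.4, 1.4, -0.7, 1.5, -1.3, -1.6, -1.0, -1.0, -0.8, -1.0, -1.5, -0.9]
redjar [[ 0.55143323 -0.07781954  0.062     ]] [-62. -91.  62.]
can [[0.75778949 0.00703191 0.06      ]] [115.  44.  60.]
```

```bash
cat >>h.py <<'E'
CAR=np.array([.6345,-.0062,-.257])
def cargoal(h): return [CAR[0],CAR[1],h],down(np.pi/2+CAR[2])
E
python3 -c "
from h import *
go(*cargoal(.06))"
```

```text
shift [0.0024, 0.0034, 0.1995] turn [-0.0007, -0.0001, 0.0031] mm 200 deg 0.6
```

>>> jog_arm([
  [[0.002, 0.003, 0.045], [-0.0007, 0, 0.003]],
  [[0.002, 0.003, 0.09], [-0.0007, 0, 0.003]],
  [[0.002, 0.003, 0.135], [-0.0007, 0, 0.003]],
  [[0.002, 0.003, 0.17], [-0.0007, 0, 0.003]],
  [[0.002, 0.003, 0.19], [-0.0007, 0, 0.003]],
])

```text
time_s: 14.25
tool_pos: [0.6321, -0.0049, 0.067]
eef_rot: [-3.137, 0.0, 1.316]
force: [-0.4, -0.3, -0.3]
width: 0.0869
```

```bash
python3 snap.py o_s scene; python3 -c "
from h import *
print(pose()[0]);go(*cargoal(.007))
t=cv2.imread('pics/o_s.png');cv2.imwrite('pics/o_c.png',cv2.resize(t[200:360,260:420],None,fx=3.7,fy=3.7,interpolation=cv2.INTER_CUBIC))"
```

```text
14.3 [ 0.63079298 -0.00480192  0.06472167] [-3.13341466e+00  5.17030280e-04  1.31609577e+00] [-0.40660554 -0.66698719 -2.63839374] 0.086959654162185 0.09281478281056041
[ 0.63079298 -0.00480192  0.06472167]
shift [-0.0004, 0.0044, 0.0577] turn [-0.0026, 0.0002, 0.0007] mm 58 deg 0.5
```

View pics/o_c.png

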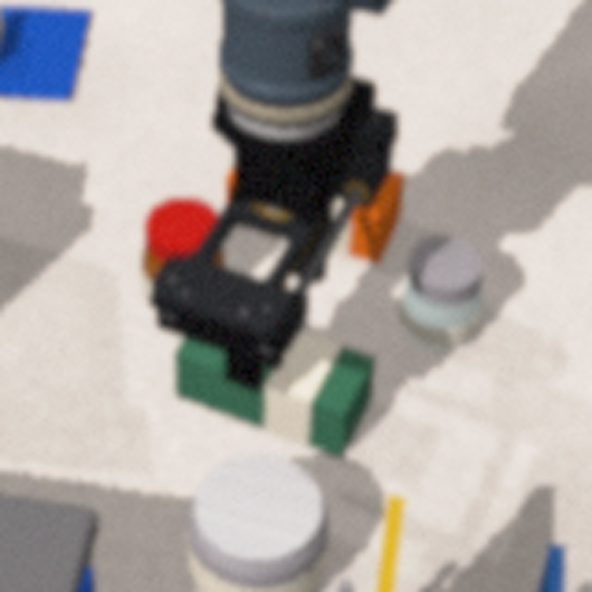

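>>> jog_arm([
  [[0, 0.003, 0.015], [-0.002, 0, 0]],
  [[0, 0.003, 0.03], [-0.002, 0, 0]],
  [[0, 0.003, 0.044], [-0.002, 0, 0]],
  [[0, 0.003, 0.053], [-0.002, 0, 0]],
  [[0, 0.003, 0.053], [-0.002, 0, 0]],
])

```text
time_s: 14.8
tool_pos: [0.6373, -0.0075, 0.0162]
eef_rot: [3.136, 0.0, 1.315]
force: [0.2, 0.0, 0.1]
width: 0.0869
```

```bash
python3 -c "
from h import *
print(pose()[0],obs()['force']);go(*cargoal(.007))"
```

```text
[ 0.63729369 -0.00746236  0.01621079] [0.22957778 0.0296968  0.10089686]
shift [0.0005, -0.0031, 0.0092] turn [0.0019, 0.0001, 0.0003] mm 10 deg 0.3
```

>>> jog_arm([
  [[0, -0.002, 0.004], [0.0015, 0, 0]],
  [[0, -0.002, 0.008], [0.0015, 0, 0]],
  [[0, -0.002, 0.008], [0.0015, 0, 0]],
  [[0, -0.002, 0.008], [0.0015, 0, 0]],
  [[0, -0.002, 0.008], [0.0015, 0, 0]],
], grip=0.6, squeeze=12)

```text
time_s: 15.3
tool_pos: [0.6367, -0.0075, 0.0099]
eef_rot: [3.137, -0.0, 1.314]
force: [-0.9, -0.1, -0.2]
width: 0.055
```

>>> jog_arm([
  [[0, 0, 0], [0, 0, 0]],
  [[0, 0, 0], [0, 0, 0]],
  [[0, 0, 0], [0, 0, 0]],
  [[0, 0, 0], [0, 0, 0]],
  [[0, 0, 0], [0, 0, 0]],
], grip=1.0, squeeze=35)

```text
time_s: 15.8
tool_pos: [0.6359, -0.0072, 0.0097]
eef_rot: [3.139, 0.0, 1.315]
force: [-3.8, 0.4, 5.5]
width: 0.0497
```

```bash
python3 -c "
from h import *
print(pose()[0],obs()['force'],obs()['eef_rot'],obs()['width'])"
```

```text
[ 0.63586488 -0.00722318  0.00973197] [-3.79211437  0.44861337  5.51273032] [3.13913686e+00 1.48252719e-04 1.31451448e+00] 0.04968491099611282
```

>>> jog_arm([
  [[0, 0, -0.01], [0, 0, 0]],
  [[0, 0, -0.03], [0, 0, 0]],
  [[0, 0, -0.07], [0, 0, 0]],
  [[0, 0, -0.115], [0, 0, 0]],
  [[0, 0, -0.16], [0, 0, 0]],
])

```text
time_s: 16.3
tool_pos: [0.6366, -0.0074, 0.1708]
eef_rot: [3.136, -0.0, 1.314]
force: [0.3, 0.4, -3.2]
width: 0.0497
```

```bash
cat >>h.py <<'E'
def cardrop(h,x=-14,y=0,p=None): # tool y=+-bin y, z=-bin z ; psi=yaw => tool x=+bin x
    p=BIN if p is None else p
    R=binrot(p).as_matrix(); return binpts(p,[x,y,h])[0],Ro.from_matrix(np.c_[R[:,0],-R[:,1],-R[:,2]])
E
python3 -c "
from h import *
print(pose()[0],obs()['force'],obs()['width'],obs()['qpos'].round(2))
go(*cardrop(170)); print(cardrop(170))
go([.56,-.17,.27],down(.5))"
```

```text
[ 0.63663811 -0.00735988  0.17075413] [ 0.34325756  0.36443883 -3.2328065 ] 0.0496527413750569 [-0.19  0.6   1.46 -0.    1.08  0.07]
shift [-0.3199, -0.0489, -0.0378] turn [-0.1017, 0.1108, 0.465] mm 326 deg 88.0
(array([ 0.5080067 , -0.30437348,  0.20815567]), Rotation.from_matrix(array([[ 8.93012147e-01, -1.70660535e-01,  4.16418403e-01],
                            [-1.54670972e-01, -9.85329885e-01, -7.21242588e-02],
                            [ 4.22618262e-01, -6.93889390e-18, -9.06307787e-01]])))
shift [-0.1767, -0.0323, -0.0995] turn [0.0016, -0.0008, 0.2592] mm 205 deg 46.7
```

>>> jog_arm([
  [[-0.02, -0.005, -0.04], [0, 0, 0.045]],
  [[-0.05, -0.01, -0.075], [0, 0, 0.09]],
  [[-0.09, -0.018, -0.1], [0, 0, 0.135]],
  [[-0.133, -0.025, -0.1], [0, 0, 0.18]],
  [[-0.177, -0.032, -0.1], [0, 0, 0.225]],
])

```text
time_s: 16.8
tool_pos: [0.5604, -0.1719, 0.2712]
eef_rot: [3.133, -0.005, 0.603]
force: [0.4, -0.3, -2.5]
width: 0.0497
```

```bash
python3 -c "
from h import *
print(pose()[0],obs()['width'],obs()['qpos'].round(2))
go(*cardrop(190))"
```

```text
[ 0.56037007 -0.17186021  0.27115785] 0.04966744131916598 [-0.49  0.42  1.48  0.    1.23  0.48]
shift [-0.1245, 0.0732, 0.0448] turn [-0.052, 0.1292, 0.2428] mm 151 deg 50.4
```

>>> jog_arm([
  [[-0.02, 0.012, 0.005], [-0.008, 0.02, 0.038]],
  [[-0.04, 0.024, 0.01], [-0.017, 0.041, 0.077]],
  [[-0.06, 0.035, 0.017], [-0.025, 0.062, 0.116]],
  [[-0.08, 0.047, 0.024], [-0.033, 0.083, 0.155]],
  [[-0.1, 0.058, 0.032], [-0.042, 0.103, 0.194]],
])

```text
time_s: 17.3
tool_pos: [0.5108, -0.2771, 0.2378]
eef_rot: [3.11, -0.351, -0.008]
force: [0.5, 0.7, -4.0]
width: 0.0494
```

```bash
python3 -c "
from h import *
print(pose()[0],obs()['width'],obs()['qpos'].round(2),inbin())
go(*cardrop(160))"
```

```text
[ 0.51076468 -0.27710768  0.23781861] 0.04939864739868424 [-0.81  0.35  1.78  0.33  0.77  0.56] (array([ -3.21821678,  27.3364862 , 197.70180377]), array([-177.87548974,    4.5793103 ,    8.81693557]))
shift [-0.0118, 0.0268, 0.0378] turn [-0.0098, 0.0263, 0.0485] mm 48 deg 10.1
```

>>> jog_arm([
  [[-0.006, 0.013, 0.01], [-0.005, 0.013, 0.024]],
  [[-0.012, 0.027, 0.02], [-0.01, 0.026, 0.0485]],
  [[-0.012, 0.027, 0.03], [-0.01, 0.026, 0.0485]],
  [[-0.012, 0.027, 0.038], [-0.01, 0.026, 0.0485]],
  [[-0.012, 0.027, 0.038], [-0.01, 0.026, 0.0485]],
])

```text
time_s: 17.8
tool_pos: [0.5126, -0.3025, 0.1973]
eef_rot: [-3.14, -0.429, -0.165]
force: [0.1, -0.0, -3.2]
width: 0.0494
```

```bash
python3 snap.py p_w wrist; python3 snap.py p_t top;python3 -c "
from h import *
print(obs()['qpos'].round(2),inbin())
go(*cardrop(100))
t=cv2.imread('pics/p_t.png');cv2.imwrite('pics/p_c.png',cv2.resize(t[150:260,360:490],None,fx=5,fy=5,interpolation=cv2.INTER_CUBIC))"
```

```text
17.85 [ 0.51284222 -0.30253998  0.19796706] [-3.14037795 -0.43035647 -0.16419372] [-0.04580055  0.78466002 -3.45854814] 0.04954261582273958 0.017953598761870457
17.9 [ 0.51297045 -0.30262595  0.19840401] [-3.14092828 -0.43104468 -0.1639767 ] [ 0.58115039  0.1330825  -3.3769819 ] 0.049810239140241255 0.01041429221612081
[-0.86  0.41  1.85  0.5   0.6   0.5 ] (array([-13.95882971,   2.56901594, 159.2210432 ]), array([-179.77976209,    0.30233634,    0.39162937]))
shift [0.0003, 0.0028, 0.0592] turn [-0.0012, 0.0017, 0.0022] mm 59 deg 0.5
```

View pics/p_w.png

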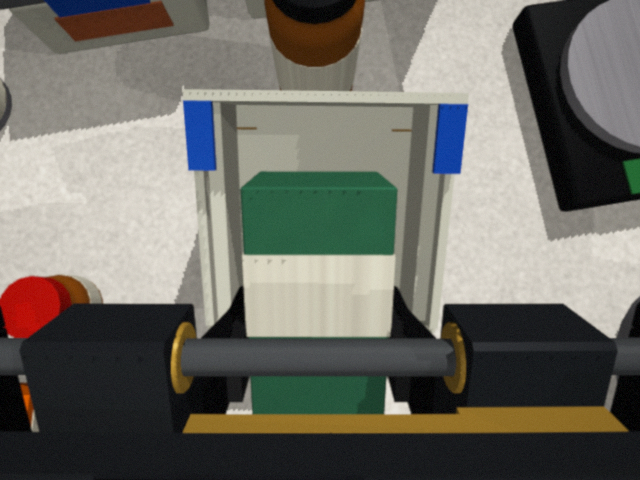

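View pics/p_c.png

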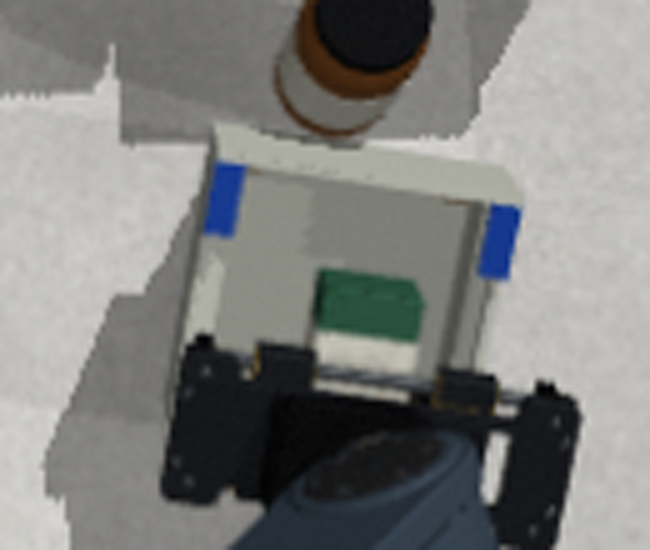

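>>> jog_arm([
  [[0.003, 0.0028, 0.01], [-0.0012, 0.0017, 0.0022]],
  [[0.003, 0.0028, 0.025], [-0.0012, 0.0017, 0.0022]],
  [[0.003, 0.0028, 0.042], [-0.0012, 0.0017, 0.0022]],
  [[0.003, 0.0028, 0.059], [-0.0012, 0.0017, 0.0022]],
  [[0.003, 0.0028, 0.059], [-0.0012, 0.0017, 0.0022]],
])

```text
time_s: 18.4
tool_pos: [0.5388, -0.3093, 0.143]
eef_rot: [-3.138, -0.433, -0.174]
force: [-0.6, 0.1, -3.0]
width: 0.0497
```

```bash
python3 -c "
from h import *
print(inbin())
go(*cardrop(30,-11))"
```

```text
(array([-13.29188596,   0.39954437,  97.82054599]), array([-1.79865485e+02,  1.99555900e-01, -1.31165945e-01]))
shift [0.0025, 0.0006, 0.0678] turn [-0.0007, 0.0011, -0.0007] mm 68 deg 0.3
```

>>> jog_arm([
  [[0.0025, 0.0006, 0.015], [-0.0007, 0.001, -0.0007]],
  [[0.0025, 0.0006, 0.03], [-0.0007, 0.001, -0.0007]],
  [[0.0025, 0.0006, 0.045], [-0.0007, 0.001, -0.0007]],
  [[0.0025, 0.0006, 0.06], [-0.0007, 0.001, -0.0007]],
  [[0.0025, 0.0006, 0.065], [-0.0007, 0.001, -0.0007]],
])

```text
time_s: 18.9
tool_pos: [0.568, -0.3156, 0.0859]
eef_rot: [3.14, -0.438, -0.172]
force: [-0.2, -0.4, -3.0]
width: 0.0501
```

```bash
python3 -c "
from h import *
print(inbin(),obs()['force'])
go(*cardrop(15,-11))"
```

```text
(array([-10.34256965,  -0.81174512,  33.3919335 ]), array([ 1.79927987e+02, -6.72822262e-02, -1.67453995e-02])) [-0.23840668 -0.38116662 -3.03345659]
shift [-0.0007, -0.0008, 0.0184] turn [0.0004, -0.0004, -0.0001] mm 18 deg 0.1
```

>>> jog_arm([
  [[0, -0.0008, 0.005], [0, 0, 0]],
  [[0, -0.0008, 0.01], [0, 0, 0]],
  [[0, -0.0008, 0.015], [0, 0, 0]],
  [[0, -0.0008, 0.019], [0, 0, 0]],
  [[0, -0.0008, 0.019], [0, 0, 0]],
])

```text
time_s: 19.4
tool_pos: [0.576, -0.3166, 0.0705]
eef_rot: [3.139, -0.439, -0.171]
force: [0.2, -0.6, -2.4]
width: 0.0499
```

```bash
python3 -c "
from h import *
print(inbin(),obs()['force'])
go(*cardrop(10,-11))"
```

```text
(array([-9.50267691, -0.46480536, 16.0629476 ]), array([ 1.79858542e+02, -1.63611595e-01,  2.12322793e-03])) [ 0.15523331 -0.60461575 -2.41352942]
shift [-0.0015, -0.0005, 0.0061] turn [0.0008, -0.0009, 0.0] mm 6 deg 0.2
```

>>> jog_arm([
  [[-0.001, 0, 0.0015], [0.0008, -0.0008, 0]],
  [[-0.0015, 0, 0.003], [0.0008, -0.0008, 0]],
  [[-0.0015, 0, 0.0045], [0.0008, -0.0008, 0]],
  [[-0.0015, 0, 0.006], [0.0008, -0.0008, 0]],
  [[-0.0015, 0, 0.006], [0.0008, -0.0008, 0]],
])

```text
time_s: 19.9
tool_pos: [0.5771, -0.3168, 0.0646]
eef_rot: [3.142, -0.437, -0.171]
force: [-0.4, -0.4, -2.3]
width: 0.05
```

```bash
python3 -c "
from h import *
print(inbin(),obs()['force'])"
```

```text
(array([-10.99475897,  -0.47662307,  10.2079846 ]), array([-1.79999390e+02, -2.08351306e-02,  2.58428437e-03])) [-0.43572721 -0.35703456 -2.29922271]
```

Nearly there, so small steps until contact.

>>> jog_arm([
  [[0, 0, 0.0007], [0, 0, 0]],
  [[0, 0, 0.0014], [0, 0, 0]],
  [[0, 0, 0.002], [0, 0, 0]],
  [[0, 0, 0.002], [0, 0, 0]],
  [[0, 0, 0.002], [0, 0, 0]],
])

```text
time_s: 20.4
tool_pos: [0.5774, -0.3168, 0.0645]
eef_rot: [3.141, -0.438, -0.171]
force: [-7.2, 2.1, 9.4]
width: 0.0496
```

```bash
python3 -c "
from h import *
print(inbin(),obs()['force'])"; python3 snap.py q_w wrist
```

```text
(array([-10.85362938,  -0.44936594,  10.00916504]), array([ 1.79962233e+02, -7.51725478e-02,  1.90437130e-02])) [-7.19663243  2.10605724  9.42380181]
20.45 [ 0.57732984 -0.31684843  0.06445814] [ 3.14078453 -0.4375909  -0.17115254] [-7.65695161  1.8540297   8.83851596] 0.04959438476027878 0.0020834662879837414
```

View pics/q_w.png

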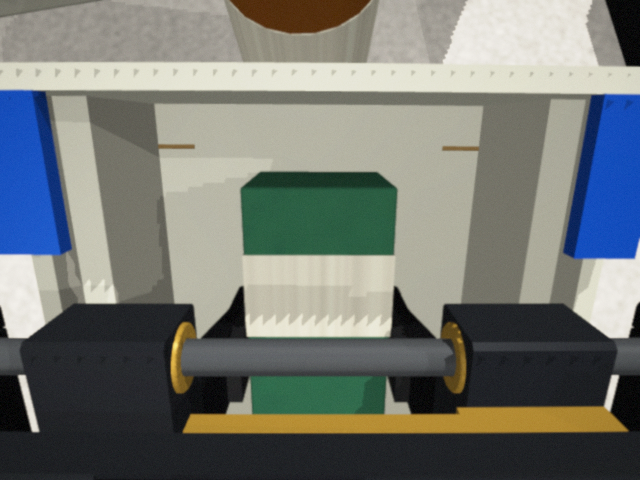

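The carton is on the floor: contact is about 13 N, square to the floor. I'll ease off, then open partway so the fingers stay clear of the side walls.

>>> jog_arm([
  [[0, 0, -0.0014], [0, 0, 0]],
  [[0, 0, -0.0014], [0, 0, 0]],
  [[0, 0, -0.0014], [0, 0, 0]],
  [[0, 0, -0.0014], [0, 0, 0]],
  [[0, 0, -0.0014], [0, 0, 0]],
], squeeze=5)

```text
time_s: 20.95
tool_pos: [0.5776, -0.317, 0.0645]
eef_rot: [3.141, -0.437, -0.171]
force: [-2.9, 1.3, 3.2]
width: 0.0499
```

>>> jog_arm([
  [[0, 0, 0], [0, 0, 0]],
  [[0, 0, 0], [0, 0, 0]],
  [[0, 0, 0], [0, 0, 0]],
  [[0, 0, 0], [0, 0, 0]],
  [[0, 0, 0], [0, 0, 0]],
], grip=-0.5)

```text
time_s: 21.45
tool_pos: [0.5775, -0.3169, 0.0642]
eef_rot: [3.141, -0.437, -0.171]
force: [-0.1, 0.2, -0.6]
width: 0.0645
```

```bash
python3 -c "
from h import *
print(inbin(),obs()['force'],obs()['width'])"
```

```text
(array([-10.85033617,  -0.52778036,   9.66682498]), array([ 1.79994104e+02, -3.30531011e-02,  4.24278720e-03])) [-0.11466055  0.16977198 -0.64169067] 0.06449035367945384
```

Released, with 7 mm free on each side. I'll retreat along the bin's normal.

>>> jog_arm([
  [[0, 0, -0.015], [0, 0, 0]],
  [[0, 0, -0.04], [0, 0, 0]],
  [[0, 0, -0.075], [0, 0, 0]],
  [[0, 0, -0.12], [0, 0, 0]],
  [[0, 0, -0.17], [0, 0, 0]],
])

```text
time_s: 21.95
tool_pos: [0.505, -0.3039, 0.2194]
eef_rot: [-3.141, -0.435, -0.172]
force: [0.2, -1.3, 0.9]
width: 0.0653
```

```bash
python3 snap.py r_w wrist; python3 -c "
from h import *
print(inbin(),obs()['force'],obs()['width']); go([.42,-.05,.40],down(.3))"
```

```text
22.0 [ 0.50547895 -0.30562875  0.22734216] [ 3.13321633 -0.4445392  -0.16870788] [-1.57945049  0.35227489  3.19764125] 0.06527396865362965 0.16930876221390223
(array([ -7.9545933 ,  -1.66824288, 188.35093677]), array([ 1.79587683e+02, -4.70305148e-01,  1.44433008e-01])) [-1.57945049  0.35227489  3.19764125] 0.06527396865362965
shift [-0.0406, -0.2359, -0.2126] turn [0.0357, -0.1383, -0.1473] mm 320 deg 36.9
```

View pics/r_w.png

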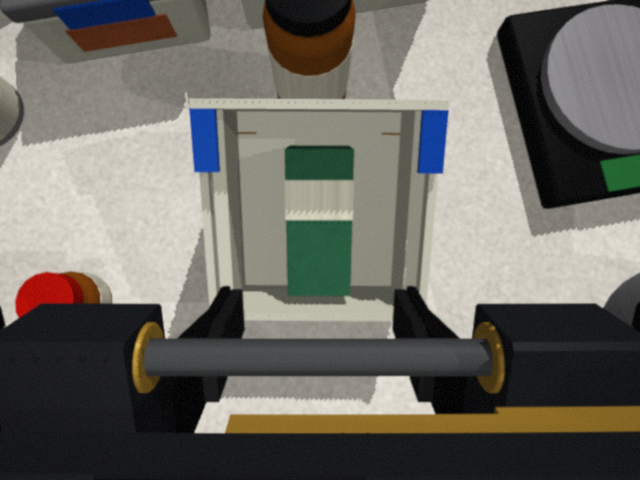

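The carton lies flat in the bin at (320,220), inside all four walls. I'll back the arm away and check with the fixed cameras.

>>> jog_arm([
  [[0, 0, -0.05], [0, 0, 0]],
  [[-0.01, -0.04, -0.08], [0, -0.02, -0.02]],
  [[-0.02, -0.08, -0.11], [0.01, -0.05, -0.05]],
  [[-0.03, -0.12, -0.13], [0.015, -0.08, -0.08]],
  [[-0.04, -0.16, -0.16], [0.02, -0.1, -0.1]],
])

```text
time_s: 22.5
tool_pos: [0.4306, -0.1289, 0.3473]
eef_rot: [3.114, -0.113, 0.151]
force: [1.3, 0.5, -0.6]
width: 0.0652
```

>>> jog_arm([
  [[0, 0, 0], [0, 0, 0]],
  [[0, 0, 0], [0, 0, 0]],
  [[0, 0, 0], [0, 0, 0]],
  [[0, 0, 0], [0, 0, 0]],
  [[0, 0, 0], [0, 0, 0]],
])

```text
time_s: 23.0
tool_pos: [0.4313, -0.131, 0.345]
eef_rot: [3.117, -0.115, 0.147]
force: [-0.1, -0.2, 0.1]
width: 0.0655
```

```bash
python3 snap.py s_t top; python3 snap.py s_s scene; python3 -c "
import cv2
t=cv2.imread('pics/s_s.png');cv2.imwrite('pics/s_c.png',cv2.resize(t[170:310,140:320],None,fx=4,fy=4,interpolation=cv2.INTER_CUBIC))"
```

```text
23.05 [ 0.43138805 -0.13091597  0.34506272] [ 3.116954   -0.11462481  0.14743873] [ 0.50814839  0.01853654 -0.28066123] 0.06477791952095242 0.006044972200475117
23.1 [ 0.43147255 -0.13082471  0.3452013 ] [ 3.11677237 -0.11484348  0.14772003] [-0.46290707 -0.0104103  -0.01603632] 0.06527906728179292 0.006237949292121876
```

View pics/s_t.png

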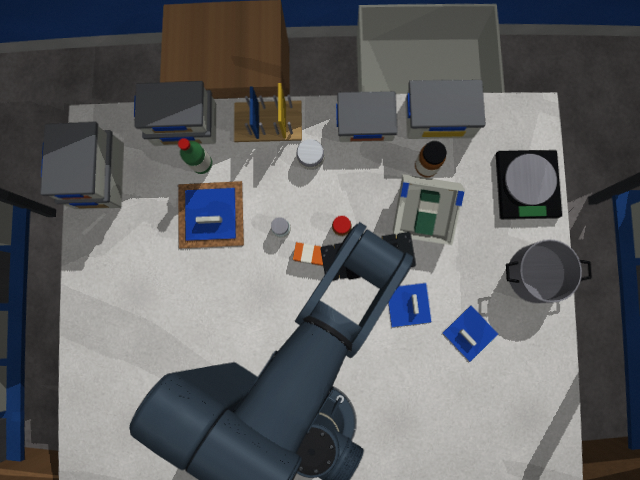

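View pics/s_s.png

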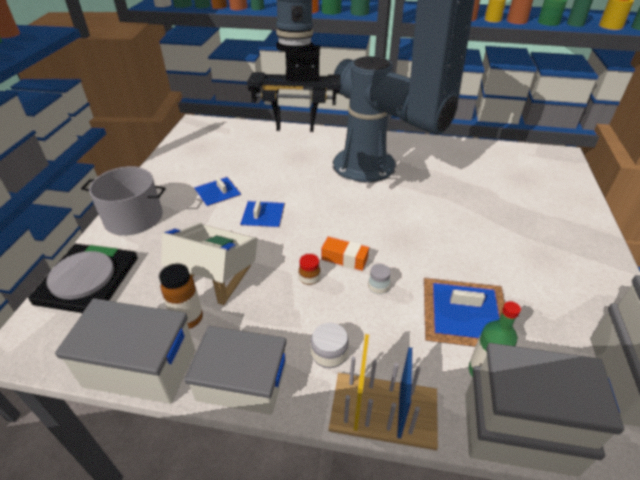

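The lid is centred on the mat at (211,214), and the carton is in the bin at (428,212). The orange carton, jars, bottle and can sit at the same pixels as at the start, and the robot touches nothing. Handing in.

```bash
python3 -c "
from workcell import r
print(r.hand_in())"
```

```text
the job is handed in; nothing more can be done
None
```

The bin is open, the largest lid is on the cork mat, and the green carton is on the bin's floor. I handed the job in at about 23 s of the 67 s allowed.

- **Lid:** I raised it 9.8 mm and slid it about 55 mm towards the low end, past the 42 mm needed to clear the rails. I released it on the mat only after contact. The wrist camera then put it about 1 mm off the mat's centre and about 0.5° off square, flat with the handle up.
- **Green carton:** I lowered it square to the sloped floor until contact (about 13 N), then released it. It lies on a broad face inside all four walls.
- **Other things:** in the last top and scene pictures, the orange carton, jars, bottle and can are where they stood, by eye. The gripper hid the right end of the orange carton in the top view, but the scene view shows it unmoved.
- **Disagreements:** the wrist and top cameras differed by 2–5 mm. I used a wrist-weighted or in-between value and let contact forces decide the final heights. Sizes measured by the wrist camera over the mat came out 1–2 % small. No check failed.

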